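Pack channel off-cuts, alternately flipped, into the lidded box

TASK

Lift the lid off the box by its knob and lay it flat on the bench. Pack all the channel off-cuts crosswise in the box so that they interlock: the three that lie open side up go side by side on the floor, about a finger's breadth (28 mm) apart, and each one that lies open side down goes over two neighbours, one leg hanging in each trough, down until it rests flat. Then put the lid back so that it sits fully down on the rim, and leave the other things on the bench where they are.

Things in the scene. Friction and masses are not known exactly. Their poses are not given: they have to be found in the camera images.
- box_floor (a point): open plywood box fixed to the bench, outside 312 x 128 x 66 mm, walls and floor 8 mm thick (inside 296 x 112 mm, 58 mm deep). The point is the centre of the inside floor, 8 mm above the bench; x runs along the box's long side, z up.
- lid_knob (a point): loose lid, starts closed on the box: 322 x 138 x 8 mm panel, under it a 282 x 98 x 6 mm one that drops into the mouth; 0.3 kg. On top a pale bar knob, 24 mm along x, 60 along y, 32 tall. The point is the knob's middle: 24 mm above the box rim (82 above its floor) when closed, 30 above the bench when laid there. x along the long side. The bench at the robot's right (x 0.42, y -0.38) is clear for it.
- base1_mid (a point): base channel, lying open side up (web on the bench): aluminium U-channel, 90 mm long (x), 62 wide over the legs (y), 36 high, web 10 thick, legs 5 thick and 26 long, 0.2 kg. The point is its middle, 18 mm above its underside; z up. There are always three.
- base2_mid (a point): base channel, lying open side up (web on the bench): aluminium U-channel, 90 mm long (x), 62 wide over the legs (y), 36 high, web 10 thick, legs 5 thick and 26 long, 0.2 kg. The point is its middle, 18 mm above its underside; z up. There are always three.
- base3_mid (a point): base channel, lying open side up (web on the bench): aluminium U-channel, 90 mm long (x), 62 wide over the legs (y), 36 high, web 10 thick, legs 5 thick and 26 long, 0.2 kg. The point is its middle, 18 mm above its underside; z up. There are always three.
- cap1_mid (a point): cap channel, lying open side down (web on top): aluminium U-channel, 90 mm long (x), 62 wide over the legs (y), 36 high, web 10 thick, legs 5 thick and 26 long, 0.2 kg. The point is its middle, 18 mm above its underside; z up. One or two are there. Nested, its web rests on base channels' leg tips, its underside 10 mm above the box floor.
- cap2_mid (a point): cap channel, lying open side down (web on top): aluminium U-channel, 90 mm long (x), 62 wide over the legs (y), 36 high, web 10 thick, legs 5 thick and 26 long, 0.2 kg. The point is its middle, 18 mm above its underside; z up. One or two are there. Nested, its web rests on base channels' leg tips, its underside 10 mm above the box floor.
- glue: bystander, not part of the job: white glue bottle, 170 mm tall
- offcut: bystander, not part of the job: small pine block, 100 x 42 x 20 mm
- spike: bystander, not part of the job: dark steel spike with a round head, 122 mm long
- tape: bystander, not part of the job: boxy tape measure, 68 x 38 x 62 mm

How it is judged:
On the way, in this order (a step that is already met when the one before it is completed fails the run):
1. the lid is off the box, lying flat on the bench and let go (horizontal distance between lid_knob and box_floor above 0.12 m and height (world z) of lid_knob below 0.045 m and angle between lid_knob's own z axis and vertical below 0.12 rad and linear speed of lid below 0.02 m/s and contact force between the fingers and lid below 0.2 N), for 0.2 s.
2. every channel is nested in the box, the lid still off (x of base1_mid in the frame of box_floor between -0.13 and 0.13 m and y of base1_mid in the frame of box_floor between -0.03 and 0.03 m and z of base1_mid in the frame of box_floor between 0.013 and 0.023 m and angle between each of base1_mid, base2_mid, base3_mid, cap1_mid, cap2_mid's own z axis and vertical below 0.08 rad and angle between the x axis of each of base1_mid, base2_mid, base3_mid, cap1_mid, cap2_mid and the y axis of box_floor, either way round below 0.25 rad and linear speed of each of base1, base2, base3, cap1, cap2 below 0.02 m/s and contact force between the fingers and base1 below 0.2 N and x of base2_mid in the frame of box_floor between -0.13 and 0.13 m and y of base2_mid in the frame of box_floor between -0.03 and 0.03 m and z of base2_mid in the frame of box_floor between 0.013 and 0.023 m and contact force between the fingers and base2 below 0.2 N and x of base3_mid in the frame of box_floor between -0.13 and 0.13 m and y of base3_mid in the frame of box_floor between -0.03 and 0.03 m and z of base3_mid in the frame of box_floor between 0.013 and 0.023 m and contact force between the fingers and base3 below 0.2 N and x of cap1_mid in the frame of box_floor between -0.13 and 0.13 m and y of cap1_mid in the frame of box_floor between -0.03 and 0.03 m and z of cap1_mid in the frame of box_floor between 0.023 and 0.033 m and contact force between the fingers and cap1 below 0.2 N and ((horizontal distance between cap1_mid and base1_mid below 0.065 m and horizontal distance between cap1_mid and base2_mid below 0.065 m) or (horizontal distance between cap1_mid and base1_mid below 0.065 m and horizontal distance between cap1_mid and base3_mid below 0.065 m) or (horizontal distance between cap1_mid and base2_mid below 0.065 m and horizontal distance between cap1_mid and base3_mid below 0.065 m)) and x of cap2_mid in the frame of box_floor between -0.13 and 0.13 m and y of cap2_mid in the frame of box_floor between -0.03 and 0.03 m and z of cap2_mid in the frame of box_floor between 0.023 and 0.033 m and contact force between the fingers and cap2 below 0.2 N and ((horizontal distance between cap2_mid and base1_mid below 0.065 m and horizontal distance between cap2_mid and base2_mid below 0.065 m) or (horizontal distance between cap2_mid and base1_mid below 0.065 m and horizontal distance between cap2_mid and base3_mid below 0.065 m) or (horizontal distance between cap2_mid and base2_mid below 0.065 m and horizontal distance between cap2_mid and base3_mid below 0.065 m)) and horizontal distance between lid_knob and box_floor above 0.12 m), for 0.2 s.
At the end, for the whole second after the job is handed in: Base channels flat on the box floor, crosswise within 0.25 rad; each cap level over two bases (middle under 65 mm from each of theirs, 28 mm above the floor within 5 mm); lid seated (height within 4 mm, centre within 18 mm, under 0.15 rad askew); all at rest and let go (x of base1_mid in the frame of box_floor between -0.13 and 0.13 m and y of base1_mid in the frame of box_floor between -0.03 and 0.03 m and z of base1_mid in the frame of box_floor between 0.013 and 0.023 m and angle between each of base1_mid, base2_mid, base3_mid, cap1_mid, cap2_mid's own z axis and vertical below 0.08 rad and angle between the x axis of each of base1_mid, base2_mid, base3_mid, cap1_mid, cap2_mid and the y axis of box_floor, either way round below 0.25 rad and linear speed of each of base1, base2, base3, cap1, cap2, lid below 0.02 m/s and contact force between the fingers and base1 below 0.2 N and x of base2_mid in the frame of box_floor between -0.13 and 0.13 m and y of base2_mid in the frame of box_floor between -0.03 and 0.03 m and z of base2_mid in the frame of box_floor between 0.013 and 0.023 m and contact force between the fingers and base2 below 0.2 N and x of base3_mid in the frame of box_floor between -0.13 and 0.13 m and y of base3_mid in the frame of box_floor between -0.03 and 0.03 m and z of base3_mid in the frame of box_floor between 0.013 and 0.023 m and contact force between the fingers and base3 below 0.2 N and x of cap1_mid in the frame of box_floor between -0.13 and 0.13 m and y of cap1_mid in the frame of box_floor between -0.03 and 0.03 m and z of cap1_mid in the frame of box_floor between 0.023 and 0.033 m and contact force between the fingers and cap1 below 0.2 N and ((horizontal distance between cap1_mid and base1_mid below 0.065 m and horizontal distance between cap1_mid and base2_mid below 0.065 m) or (horizontal distance between cap1_mid and base1_mid below 0.065 m and horizontal distance between cap1_mid and base3_mid below 0.065 m) or (horizontal distance between cap1_mid and base2_mid below 0.065 m and horizontal distance between cap1_mid and base3_mid below 0.065 m)) and x of cap2_mid in the frame of box_floor between -0.13 and 0.13 m and y of cap2_mid in the frame of box_floor between -0.03 and 0.03 m and z of cap2_mid in the frame of box_floor between 0.023 and 0.033 m and contact force between the fingers and cap2 below 0.2 N and ((horizontal distance between cap2_mid and base1_mid below 0.065 m and horizontal distance between cap2_mid and base2_mid below 0.065 m) or (horizontal distance between cap2_mid and base1_mid below 0.065 m and horizontal distance between cap2_mid and base3_mid below 0.065 m) or (horizontal distance between cap2_mid and base2_mid below 0.065 m and horizontal distance between cap2_mid and base3_mid below 0.065 m)) and z of lid_knob in the frame of box_floor between 0.078 and 0.086 m and horizontal distance between lid_knob and box_floor below 0.018 m and angle between lid_knob's own z axis and vertical below 0.04 rad and angle between the x axis of lid_knob and the x axis of box_floor, either way round below 0.15 rad and contact force between the fingers and lid below 0.2 N); the robot touches nothing.
It fails at once if another thing on the bench is shoved or knocked away (more than 60 mm) (distance of any of glue, offcut, spike, tape from where it was at the start of the episode above 0.06 m).
Of cap1, cap2 only 1 to 2 are there at a start; the rules pass over those that are not, and their reading is None.
At some moment in a run one of base1, base2, base3, cap1, cap2 may be knocked a few centimetres aside while the robot is not near it.
Once in a run the grip may slacken for a moment while it holds something.
It also fails if it takes over 210 s, if anything falls off the work surface, if the arm or the gripper's body presses on something with over 40 N, if the wrist force passes 120 N, or if a joint passes its speed limit or range.

ROBOT

A 6-joint arm with a two-finger parallel gripper is mounted at the origin on the work surface. World frame = base frame: x ahead of the robot, y to its left, z up, the work surface at z = 0. Lengths are in m, angles in rad, forces in N, time in s.
With the tool pointing down it reaches from about 0.4 to 0.825 m from the base axis. Payload 7 kg.
Tool frame: the origin (TCP) lies at the very end of the fingers, on their centre line; the grasp point (between the pads) lies 19 mm behind it; z points along the fingers, y is the direction in which the jaws open and shut (so a half turn about z gives the same grasp; the last joint's range is limited). The gripper opens to 88 mm and grips with 3 to 60 N. Pads are 19 mm wide; open, the fingers measure 130 mm over their backs; the gripper's body (78 mm by 193 mm) begins 47 mm behind the grasp point.
Start: joints at [-1.015, 0.359, 0.012, 0, -1.224, -0.288], TCP at [0.179, -0.651, 0.227] pointing down, gripper open.
Joint ranges: [-3.07, 3.07], [-1.43, 2.12], [-1.02, 1.25], [-3.03, 1.67], [-3.05, -0], [-3.03, 3.03]. Speed limits (rad/s): [2.39, 2.39, 3.01, 3.14, 3.14, 3.14].

INTERFACE

Orientations are given as [roll, pitch, yaw] about the fixed x, y, z axes, in that order (R = Rz(yaw) Ry(pitch) Rx(roll)).
In Python, from station import arm gives the robot as it stands.
- The arm moves only by the shell command python3 -m inch 'ROWS' [FORCE]. ROWS is text: rows parted by semicolons, each of 7 numbers parted by spaces: the closure, from 0 (fully open) to 1 (shut), then the shift along the tool's x, y, z each as a share of 300 mm, from -1 to 1, then the turn, a rotation vector about the tool's x, y, z each as a share of 60 degrees, from -1 to 1. In form: grip tx ty tz rx ry rz; .... A call has 1 to 12 rows; each row is the pose to reach, as a shift and turn from the pose commanded when the call began, along the tool's axes at that moment; what a row does not reach only later rows make up. A row lasts 1/10 s, in which the tool goes at most 50 mm and 8.59 degrees, less where a joint would pass 70% of its speed; a pose out of reach is approached as far as the arm can. A call with a number of a shift or a turn outside -1 to 1 is refused whole. A call with a gripper value outside its range is refused whole. The fingers move at their own pace and stop on an object; FORCE is the grip in N (left out, the last holds). Time passes only in rows, so rows that repeat a pose let the fingers close. It gives the time, the measured TCP pose, the force and the opening at its end, in the units of the state.
- arm.get_state(): the state, without advancing time (a new reading comes with each control period).
- arm.grab_frame(name): name is "scene" or "top" or "wrist"; returns a dict with "img" (420x560x3 uint8, red, green, blue), "range_z" (420x560 float32, m along the optical axis (not along the pixel's ray), 0 where there is no reading), "fx", "fy", "cx", "cy" (pixels), "extrinsics" (4x4, takes a point from world to camera coordinates); the wrist camera has in their place "tool_from_camera" (4x4, takes a point from camera to tool coordinates, whose origin is the TCP and whose axes are the flange's). Camera axes: x right, y up, looking along -z (the intrinsics and any distortion apply to the point x, -y, -z); pixel columns grow to the right and rows downward; lengths in m; the calibration is good to about 2 mm. A picture is of the moment at which its call begins: read the wrist's pose just before it.
- arm.job_done(): hands the job in, once; it reports no verdict.
The state is a dict: "t": time; "q": joint angles; "qd": joint speeds; "joint_efforts": joint torques, N m; "eef_pos": TCP position; "ee_rot": TCP orientation; "force": force on the tool from outside, world axes, zero at the start; "moment": the same for the moment, N m; "width": finger opening in m.
Only numpy, scipy, OpenCV 4.12 (cv2) and the standard library are available. Lean on these libraries where they do the work, as an engineer would, in place of code of your own. Each camera call takes 0.05 s, during which the arm holds its last target.

## Working session

There is one attempt and no reset: what is moved stays moved. The work goes in short steps, Python scripts to look and compute and a shell command to move; the robot and the scene stay as the last step left them, time stands still between calls to the robot, and variables do not carry over. Pictures are saved under pics/ and viewed, and the job is handed in when it is done.

```bash
ls; mkdir -p pics; cat > h.py <<'E'
import numpy as np,cv2,json
from station import arm
from scipy.spatial.transform import Rotation as R
def grab(n,f=None):
    s=arm.get_state(); d=arm.grab_frame(n)
    d['s']=s
    if f: cv2.imwrite('pics/'+f,cv2.cvtColor(d['img'],cv2.COLOR_RGB2BGR))
    return d
def cloud(d):
    z=d['range_z']; h,w=z.shape; v,u=np.mgrid[:h,:w]
    pc=np.stack([(u-d['cx'])/d['fx']*z,-(v-d['cy'])/d['fy']*z,-z],-1)
    if 'extrinsics' in d: T=np.linalg.inv(d['extrinsics'])
    else:
        s=d['s'];B=np.eye(4);B[:3,:3]=R.from_euler('xyz',s['ee_rot']).as_matrix();B[:3,3]=s['eef_pos'];T=B@d['tool_from_camera']
    P=pc@T[:3,:3].T+T[:3,3]; P[z<=0]=np.nan
    return P
E
python3 - <<'E'
from h import *
s=arm.get_state();print(s)
for n in ['top','scene']:
    d=grab(n,n+'0.png');print(n,{k:v for k,v in d.items() if k not in('img','range_z','s')},(d['range_z']>0).mean())
E
```

```text
pics
{'t': 0.0, 'q': array([-1.01487214e+00,  3.59388668e-01,  1.10471919e-02, -3.10077238e-04,
       -1.22414125e+00, -2.88117616e-01]), 'qd': array([ 0.0007269 ,  0.00024675, -0.00077976,  0.00108023, -0.00066723,
        0.00070924]), 'joint_efforts': array([-2.29553414e-03, -5.82726073e+01,  2.93044996e+01,  6.99730843e+00,
        6.79521851e-03, -1.35986215e-04]), 'eef_pos': array([ 0.17844896, -0.6504606 ,  0.22562371]), 'ee_rot': array([ 3.13989293e+00, -1.99751639e-04, -2.87389151e+00]), 'force': array([-0.07929626, -0.54908952,  0.61590339]), 'moment': array([-0.01105482,  0.05180096,  0.00898921]), 'width': 0.08768422862080354}
top {'fx': 534.460507952118, 'fy': 534.460507952118, 'cx': 293.07433810820675, 'cy': 216.5404717229547, 'extrinsics': array([[ 0.04176386, -0.99912286,  0.00304884, -0.01486908],
       [ 0.97712641,  0.04148087,  0.2085745 , -0.61371147],
       [-0.20851802, -0.00573177,  0.97800173, -1.30711105],
       [ 0.        ,  0.        ,  0.        ,  1.        ]])} 0.9959056122448979
scene {'fx': 541.7370082843416, 'fy': 541.7370082843416, 'cx': 278.4889750633842, 'cy': 206.2459294011502, 'extrinsics': array([[-0.79715873,  0.60371295,  0.00828466,  0.46015461],
       [-0.34976685, -0.47293915,  0.80869754,  0.15295586],
       [ 0.49213932,  0.64176261,  0.58816635, -1.662212  ],
       [ 0.        ,  0.        ,  0.        ,  1.        ]])} 0.9961479591836735
```

View pics/top0.png

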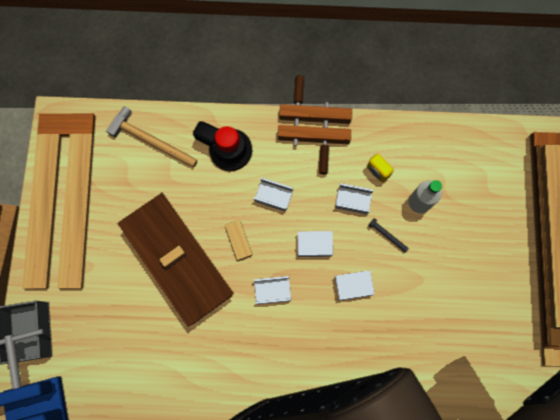

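View pics/scene0.png

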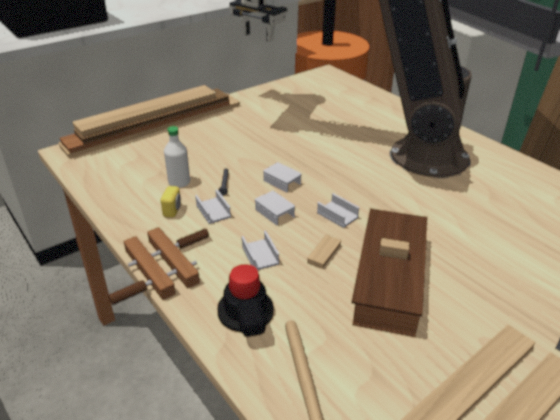

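```bash
cat > seg.py <<'E'
from h import *
d=grab('top','t.png');P=cloud(d)
z=P[...,2]
print('bench z',np.nanmedian(z[(P[...,0]>.3)&(P[...,0]<.7)&(np.abs(P[...,1])<.3)]))
hsv=cv2.cvtColor(d['img'],cv2.COLOR_RGB2HSV)
m=((z>0.006)&(z<0.25)&(P[...,0]>.25)&(P[...,0]<.95)).astype(np.uint8)
n,l,st,c=cv2.connectedComponentsWithStats(m)
for i in range(1,n):
    if st[i,4]<60: continue
    k=l==i; Q=P[k]; 
    zz=Q[:,2]; r=cv2.minAreaRect((Q[:,:2]*1000).astype(np.float32))
    print(i,'px',c[i].round(),'rect mm',np.round(r[0],1),np.round(r[1],1),round(r[2],1),'z',np.percentile(zz,[5,50,95]).round(4),'hsv',np.median(hsv[k],0))
E
python3 seg.py
```

```text
bench z 0.001361521829241319
21 px [316. 127.] rect mm [848.  -36.2] [201.9 205.1] 88.5 z [0.0127 0.0335 0.0399] hsv [ 13. 195. 147.]
54 px [147. 137.] rect mm [807.2 410.4] [268.9  98.1] 54.8 z [0.0123 0.0234 0.0296] hsv [ 18. 143. 157.]
96 px [ 60. 200.] rect mm [652.6 639. ] [487.6 165.6] 2.9 z [0.0132 0.0204 0.0254] hsv [ 18. 146. 191.]
152 px [225. 145.] rect mm [807.7 210.9] [127.3 161. ] 10.0 z [0.0095 0.0644 0.1127] hsv [24. 57. 25.]
235 px [548. 238.] rect mm [ 577.9 -651.5] [ 75.3 617.3] 87.2 z [0.0161 0.0573 0.0782] hsv [ 16. 159.  84.]
372 px [380. 168.] rect mm [ 767.9 -213.3] [80. 51.] 24.4 z [0.0178 0.0583 0.0652] hsv [ 28. 245. 194.]
573 px [274. 194.] rect mm [687.8  67.1] [94.9 74.1] 74.2 z [0.007  0.0123 0.0379] hsv [100.  20. 212.]
609 px [426. 196.] rect mm [ 698.5 -338.1] [ 64.4 102.2] 56.6 z [0.0208 0.1115 0.1701] hsv [33. 22. 99.]
621 px [354. 198.] rect mm [ 683.9 -150.4] [90.  73.5] 80.8 z [0.0069 0.0122 0.037 ] hsv [100.  21. 207.]
694 px [176. 259.] rect mm [501.4 316.6] [349.9 151.1] 38.7 z [0.0699 0.0746 0.0809] hsv [ 12. 190.  77.]
867 px [388. 235.] rect mm [ 582.7 -241.6] [122.4  30. ] 48.9 z [0.0108 0.0173 0.026 ] hsv [30. 19. 61.]
904 px [239. 240.] rect mm [558.  152.9] [105.4  47. ] 26.1 z [0.0147 0.0202 0.0246] hsv [ 20. 136. 203.]
981 px [315. 243.] rect mm [558.2 -47.9] [73.2 91.1] 3.1 z [0.0252 0.0357 0.0406] hsv [100.  21. 219.]
1335 px [355. 285.] rect mm [ 449.7 -156.3] [62.5 94.9] 11.3 z [0.0306 0.0362 0.0409] hsv [100.  21. 218.]
1372 px [272. 290.] rect mm [430.2  58.3] [67.8 93.1] 7.7 z [0.007  0.0117 0.0375] hsv [100.  21. 218.]
1568 px [ 25. 327.] rect mm [305.4 660.4] [128.2 120.6] 11.5 z [0.0068 0.0423 0.099 ] hsv [45. 13. 51.]
```

```bash
python3 - <<'E'
import cv2
a=cv2.imread('pics/top0.png')[150:330,100:460];cv2.imwrite('pics/topc.png',cv2.resize(a,None,fx=2.2,fy=2.2,interpolation=cv2.INTER_CUBIC))
E
```

```text
(no output)
```

View pics/topc.png

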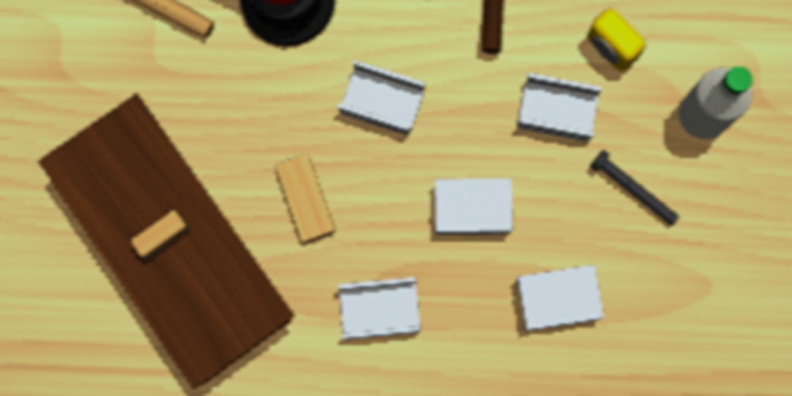

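```bash
cat > lid.py <<'E'
from h import *
for n in ['top','scene']:
    d=grab(n);P=cloud(d);z=P[...,2]
    near=(np.hypot(P[...,0]-.5,P[...,1]-.317)<.22)
    m=near&(z>.064)&(z<.09)
    r=cv2.minAreaRect((P[m][:,:2]*1000).astype(np.float32));Q=P[m];print(n,'lid',np.round(r,1) if 0 else r,np.median(Q[:,2]))
    C=Q[:,:2].mean(0);w,V=np.linalg.eigh(np.cov(Q[:,:2].T));print('  mean',C,'axis',np.degrees(np.arctan2(V[1,1],V[0,1])))
    m=near&(z>.1)&(z<.12);Q=P[m]
    r=cv2.minAreaRect((Q[:,:2]*1000).astype(np.float32));print('  knob',r,m.sum(),np.median(Q[:,2]))
d=grab('wrist','w0.png');print({k:v for k,v in d.items() if k not in('img','range_z','s')})
E
python3 lid.py
cat > go.py <<'E'
import sys
from h import *
# usage: go.py x y z yawdeg : shares from current pose (tool down)
s=arm.get_state();p=np.array(s['eef_pos']);Rm=R.from_euler('xyz',s['ee_rot'])
t=np.array([float(a) for a in sys.argv[1:4]])
cur=np.degrees(s['ee_rot'][2]);yaw=float(sys.argv[4]) if len(sys.argv)>4 else cur
Rt=R.from_euler('xyz',[np.pi,0,np.radians(yaw)])
sh=Rm.inv().apply(t-p)/.3
# heading-only shift (assume commanded tool exactly down)
R0=R.from_euler('xyz',[np.pi,0,s['ee_rot'][2]])
sh0=R0.inv().apply(t-p)/.3
dy=(yaw-cur+180)%360-180
print('pos',p.round(4),'rpy',np.round(s['ee_rot'],4),'q',np.round(s['q'],2),'w',round(s['width'],4),'t',s['t'])
print('share xyz',sh0.round(4),'rz',round(-dy/60,4),'dist',np.linalg.norm(t-p).round(3))
q6=np.radians(yaw)+np.pi/2-np.arctan2(t[1],t[0]);print('q6 ~',(q6+np.pi)%(2*np.pi)-np.pi)
E
```

```text
top lid ((495.17431640625, 303.670166015625), (323.76873779296875, 138.35264587402344), 38.737396240234375) 0.07446065591117035
  mean [0.49153792 0.30088976] axis -141.24284816331573
  knob ((494.4752502441406, 302.7499694824219), (24.129180908203125, 59.94600296020508), 37.779014587402344) 245 0.10602995538018023
scene lid ((497.3074951171875, 304.9886474609375), (328.562744140625, 138.09188842773438), 38.63383483886719) 0.073708087767827
  mean [0.51555774 0.32035792] axis -141.36360039049285
  knob ((497.5086364746094, 304.93548583984375), (29.456249237060547, 58.88920593261719), 38.12067794799805) 239 0.10517943922049389
{'fx': 346.5955121942453, 'fy': 346.5955121942453, 'cx': 276.1994022751629, 'cy': 209.14147251062258, 'tool_from_camera': array([[ 6.13280044e-04,  9.51602579e-01,  3.07330693e-01,
         8.40717214e-02],
       [ 9.99999552e-01, -3.62159723e-04, -8.74132161e-04,
         3.49240052e-04],
       [-7.20523620e-04,  3.07331091e-01, -9.51602376e-01,
        -1.57598749e-01],
       [ 0.00000000e+00,  0.00000000e+00,  0.00000000e+00,
         1.00000000e+00]])}
```

```bash
python3 go.py .5 .317 .2 -51.3;python3 go.py .5 .317 .2 128.7
```

```text
pos [ 0.1786 -0.6508  0.2263] rpy [ 3.1411e+00 -1.0000e-04 -2.8739e+00] q [-1.01  0.36  0.01 -0.   -1.22 -0.29] w 0.0875 t 0.3
share xyz [-1.8867  2.8277  0.0875] rz -1.8893 dist 1.02
q6 ~ 0.11039735738475276
pos [ 0.1786 -0.6508  0.2263] rpy [ 3.1411e+00 -1.0000e-04 -2.8739e+00] q [-1.01  0.36  0.01 -0.   -1.22 -0.29] w 0.0875 t 0.3
share xyz [-1.8867  2.8277  0.0875] rz 1.1107 dist 1.02
q6 ~ -3.0311952962050412
```

View pics/w0.png

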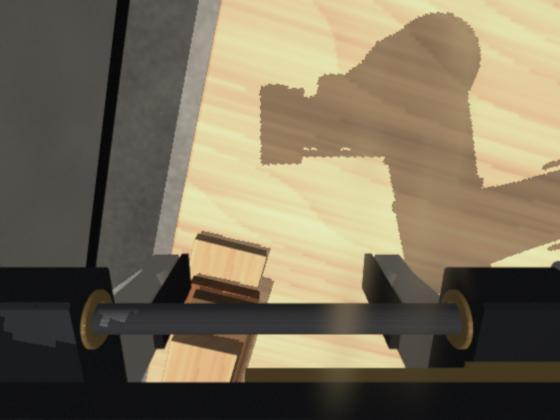

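```bash
python3 go.py .38 -.36 .226 -108; python3 -m inch '0 -0.5 0.4 0 0 0 -0.4; 0 -0.92 0.76 0 0 0 -0.945; 0 -0.92 0.76 0 0 0 -0.945; 0 -0.92 0.76 0 0 0 -0.945; 0 -0.92 0.76 0 0 0 -0.945; 0 -0.92 0.76 0 0 0 -0.945; 0 -0.92 0.76 0 0 0 -0.945; 0 -0.92 0.76 0 0 0 -0.945;0 -0.92 0.76 0 0 0 -0.945'; python3 go.py .5 -.06 .226 -90;
```

```text
pos [ 0.1786 -0.6508  0.2263] rpy [ 3.1411e+00 -1.0000e-04 -2.8739e+00] q [-1.01  0.36  0.01 -0.   -1.22 -0.29] w 0.0875 t 0.3
share xyz [-9.040e-01  7.572e-01  9.000e-04] rz -0.9443 dist 0.354
q6 ~ 0.44421844885120443
t: 1.2
eef_pos: [0.3854, -0.3567, 0.2269]
ee_rot: [-3.141, -0.0, -1.881]
force: [-0.3, -0.3, -1.2]
width: 0.0878
pos [ 0.3854 -0.3567  0.2269] rpy [-3.1409 -0.     -1.8815] q [-0.37  0.11 -0.32 -0.   -1.14  0.06] w 0.0878 t 1.2
share xyz [-1.0585 -0.0612  0.003 ] rz -0.2967 dist 0.318
q6 ~ 0.11942892601833854
```

```bash
python3 go.py .49 -.075 .226 -80; python3 -m inch '0 -1 -0.05 0 0 0 -0.47; 0 -1 -0.05 0 0 0 -0.47;0 -1 -0.05 0 0 0 -0.47;0 -1 -0.05 0 0 0 -0.47;0 -1 -0.05 0 0 0 -0.47;0 -1 -0.05 0 0 0 -0.47;0 -1 -0.05 0 0 0 -0.47;0 -1 -0.05 0 0 0 -0.47'; python3 go.py .495 .215 .21 -51.3;
```

```text
pos [ 0.3854 -0.3567  0.2269] rpy [-3.1409 -0.     -1.8815] q [-0.37  0.11 -0.32 -0.   -1.14  0.06] w 0.0878 t 1.2
share xyz [-1.0007 -0.0447  0.003 ] rz -0.4633 dist 0.301
q6 ~ 0.3264153825793841
t: 2.0
eef_pos: [0.4913, -0.0773, 0.2263]
ee_rot: [3.141, -0.0, -1.391]
force: [-0.1, -0.2, -0.1]
width: 0.0877
pos [ 0.4913 -0.0773  0.2263] rpy [ 3.1409e+00 -1.0000e-04 -1.3913e+00] q [ 0.24  0.06 -0.37  0.   -1.14 -0.06] w 0.0877 t 2.0
share xyz [-0.9564 -0.1859  0.0543] rz -0.4736 dist 0.293
q6 ~ 0.26568449259742266
```

```bash
python3 -m inch '0 -0.95 -0.19 0.05 0 0 -0.474;0 -0.95 -0.19 0.05 0 0 -0.474;0 -0.95 -0.19 0.05 0 0 -0.474;0 -0.95 -0.19 0.05 0 0 -0.474;0 -0.95 -0.19 0.05 0 0 -0.474;0 -0.95 -0.19 0.05 0 0 -0.474;0 -0.95 -0.19 0.05 0 0 -0.474;0 -0.95 -0.19 0.05 0 0 -0.474'; python3 go.py .4955 .304 .13 -51.3; cat > wk.py <<'E'
from h import *
import sys
d=grab('wrist',sys.argv[1]);P=cloud(d);z=P[...,2]
m=(z>.1)&(z<.115)&(np.hypot(P[...,0]-.4955,P[...,1]-.304)<.06);Q=P[m];print('knob',cv2.minAreaRect((Q[:,:2]*1000).astype(np.float32)),np.median(Q[:,2]))
E
python3 wk.py w1.png
```

```text
t: 2.8
eef_pos: [0.4969, 0.2122, 0.211]
ee_rot: [3.14, -0.0, -0.897]
force: [-0.8, -1.2, -0.4]
width: 0.0875
pos [0.4969 0.2122 0.211 ] rpy [ 3.1402e+00 -2.0000e-04 -8.9670e-01] q [ 0.77  0.15 -0.31  0.   -1.12 -0.09] w 0.0875 t 2.8
share xyz [-0.2421 -0.1874  0.2701] rz -0.0013 dist 0.122
q6 ~ 0.12513977840963353
knob ((499.6464538574219, 298.7725524902344), (24.278295516967773, 49.51701736450195), 38.82518005371094) 0.10542986999820542
```

View pics/w1.png

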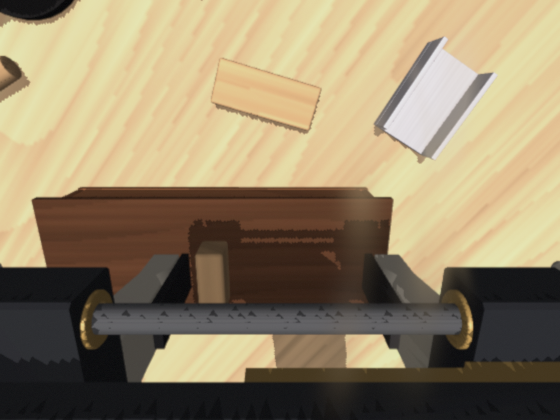

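```bash
python3 -m inch '0 -0.242 -0.187 0.1 0 0 0;0 -0.242 -0.187 0.1 0 0 0;0 -0.242 -0.187 0.1 0 0 0;0 -0.242 -0.187 0.25 0 0 0;0 -0.242 -0.187 0.35 0 0 0;0 -0.242 -0.187 0.435 0 0 0;0 -0.242 -0.187 0.435 0 0 0;0 -0.242 -0.187 0.435 0 0 0;0 -0.242 -0.187 0.435 0 0 0'; python3 go.py .4955 .304 .079 -51.3
```

```text
t: 3.75
eef_pos: [0.4963, 0.305, 0.083]
ee_rot: [-3.139, 0.0, -0.897]
force: [-0.0, 0.1, 0.2]
width: 0.0877
pos [0.4963 0.305  0.083 ] rpy [-3.1389e+00  1.0000e-04 -8.9660e-01] q [ 0.89  0.34 -0.38  0.   -0.85 -0.21] w 0.0877 t 3.75
share xyz [0.0009 0.0041 0.0133] rz -0.0012 dist 0.004
q6 ~ 0.12513977840963353
```

```bash
python3 -m inch '0 0 0.004 0.012 0 0 0;0.6 0 0.004 0.012 0 0 0;1 0 0.004 0.012 0 0 0;1 0 0.004 0.012 0 0 0;1 0 0.004 0.012 0 0 0;1 0 0.004 0.012 0 0 0;1 0 0.004 0.012 0 0 0;1 0 0.004 0.012 0 0 0;1 0 0.004 0.012 0 0 0;1 0 0.004 0.012 0 0 0' 45; python3 go.py .4955 .304 .079 -51.3
```

```text
t: 4.75
eef_pos: [0.4942, 0.3045, 0.0775]
ee_rot: [-3.141, 0.0, -0.896]
force: [1.2, 0.4, -0.3]
width: 0.0235
pos [0.4942 0.3045 0.0775] rpy [-3.1412  0.     -0.8956] q [ 0.89  0.34 -0.39  0.   -0.84 -0.21] w 0.0235 t 4.75
share xyz [ 0.004  -0.0023 -0.005 ] rz -0.0002 dist 0.002
q6 ~ 0.12513977840963353
```

```bash
python3 -m inch '1 0 0 -0.03 0 0 0;1 0 0 -0.1 0 0 0;1 0 0 -0.2 0 0 0;1 0 0 -0.3 0 0 0;1 0 0 -0.4 0 0 0;1 0 0 -0.5 0 0 0;1 0 0 -0.5 0 0 0;1 0 0 -0.5 0 0 0' 45; python3 go.py .5 .05 .227 -70;  python3 - <<'E'
from h import *
grab('scene','s1.png')
E
```

```text
t: 5.55
eef_pos: [0.4937, 0.3042, 0.2278]
ee_rot: [-3.141, 0.001, -0.896]
force: [-1.0, 0.1, -4.6]
width: 0.0239
pos [0.4937 0.3042 0.2278] rpy [-3.141e+00  8.000e-04 -8.960e-01] q [ 0.89  0.2  -0.2  -0.   -1.17 -0.21] w 0.0239 t 5.55
share xyz [0.6749 0.513  0.0027] rz 0.3111 dist 0.254
q6 ~ 0.2493971979077041
```

View pics/s1.png

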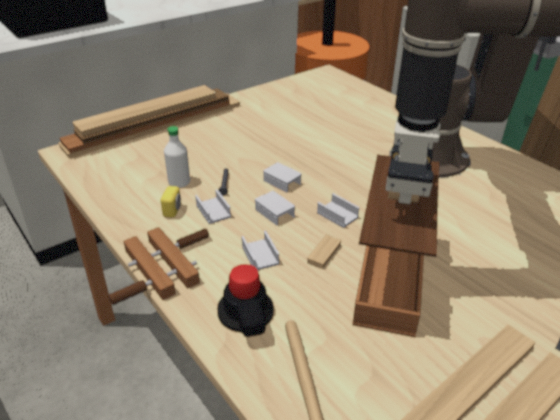

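```bash
python3 go.py .56 .05 .227 -77; python3 -m inch '1 0.12 0.1 0 0 0 0.06;1 0.26 0.22 0 0 0 0.15;1 0.4 0.34 0 0 0 0.24;1 0.55 0.47 0 0 0 0.33;1 0.66 0.58 0 0 0 0.4;1 0.757 0.646 0 0 0 0.427;1 0.757 0.646 0 0 0 0.427;1 0.757 0.646 0 0 0 0.427' 45; python3 go.py .52 -.20 .227 -103
```

```text
pos [0.4932 0.3038 0.2267] rpy [ 3.1401e+00  6.0000e-04 -8.9600e-01] q [ 0.89  0.2  -0.2  -0.   -1.17 -0.21] w 0.0234 t 5.6
share xyz [ 0.7997  0.3548 -0.0011] rz 0.4277 dist 0.262
q6 ~ 0.1378432201247648
t: 6.4
eef_pos: [0.4837, 0.0043, 0.2262]
ee_rot: [3.139, -0.0, -1.346]
force: [-0.2, 0.5, -3.6]
width: 0.0242
pos [0.4837 0.0043 0.2262] rpy [ 3.1391 -0.     -1.346 ] q [ 0.42  0.04 -0.39 -0.   -1.14 -0.19] w 0.0242 t 6.4
share xyz [ 0.6908  0.0339 -0.0027] rz 0.4313 dist 0.207
q6 ~ 0.14028103105895617
```

```bash
python3 -m inch '1 0.12 0.005 0 0 0 0.07;1 0.26 0.01 0 0 0 0.17;1 0.4 0.015 0 0 0 0.27;1 0.55 0.025 0 0 0 0.36;1 0.69 0.034 0 0 0 0.431;1 0.69 0.034 0 0 0 0.431;1 0.69 0.034 0 0 0 0.431' 45; python3 go.py .42 -.38 .2 -125
```

```text
t: 7.1
eef_pos: [0.5214, -0.1978, 0.2259]
ee_rot: [3.139, -0.0, -1.795]
force: [0.2, 1.0, -3.1]
width: 0.0236
pos [ 0.5214 -0.1978  0.2259] rpy [ 3.1388 -0.     -1.7947] q [-0.01  0.17 -0.25 -0.   -1.16 -0.21] w 0.0236 t 7.1
share xyz [0.6673 0.1948 0.0863] rz 0.3695 dist 0.21
q6 ~ 0.12457452947749026
```

```bash
python3 -m inch '1 0.12 0.03 0.01 0 0 0.07;1 0.26 0.07 0.03 0 0 0.15;1 0.4 0.12 0.05 0 0 0.23;1 0.55 0.16 0.07 0 0 0.31;1 0.667 0.195 0.12 0 0 0.37;1 0.667 0.195 0.25 0 0 0.37;1 0.667 0.195 0.4 0 0 0.37;1 0.667 0.195 0.55 0 0 0.37;1 0.667 0.195 0.62 0 0 0.37;1 0.667 0.195 0.66 0 0 0.37;1 0.667 0.195 0.66 0 0 0.37' 45; python3 go.py .42 -.38 .0175 -125
```

```text
t: 8.2
eef_pos: [0.4202, -0.3787, 0.0281]
ee_rot: [3.139, -0.001, -2.179]
force: [1.2, 1.0, -3.7]
width: 0.0236
pos [ 0.4202 -0.3787  0.0281] rpy [ 3.1387e+00 -5.0000e-04 -2.1793e+00] q [-0.39  0.39 -0.46 -0.   -0.72 -0.22] w 0.0236 t 8.2
share xyz [ 0.0039 -0.002   0.0353] rz 0.0022 dist 0.011
q6 ~ 0.12457452947749026
```

```bash
python3 -m inch '1 0 0 0.01 0 0 0;1 0 0 0.02 0 0 0;1 0 0 0.028 0 0 0;1 0 0 0.033 0 0 0;1 0 0 0.036 0 0 0;1 0 0 0.036 0 0 0' 45; python3 go.py .42 -.38 .0175 -125
```

```text
t: 8.8
eef_pos: [0.4202, -0.3803, 0.0188]
ee_rot: [-3.141, 0.0, -2.182]
force: [0.2, 0.2, -2.5]
width: 0.0234
pos [ 0.4202 -0.3803  0.0188] rpy [-3.1414  0.     -2.1818] q [-0.39  0.4  -0.47  0.   -0.7  -0.22] w 0.0234 t 8.8
share xyz [-0.0005  0.001   0.0042] rz -0.0001 dist 0.001
q6 ~ 0.12457452947749026
```

```bash
python3 -m inch '1 0 0 0.005 0 0 0;1 0 0 0.006 0 0 0;0.6 0 0 0.006 0 0 0;0 0 0 0.006 0 0 0;0 0 0 0.006 0 0 0;0 0 0 0.006 0 0 0;0 0 0 0.006 0 0 0;0 0 0 0.006 0 0 0' 45; python3 -m inch '0 0 0 -0.2 0 0 0;0 0 0 -0.4 0 0 0;0 0 0 -0.6 0 0 0;0 0 0 -0.6 0 0 0;0 0 0 -0.6 0 0 0'; python3 - <<'E'
from h import *
grab('scene','s2.png')
E
python3 seg.py
```

```text
t: 9.6
eef_pos: [0.4202, -0.3802, 0.0168]
ee_rot: [3.142, -0.0, -2.182]
force: [-0.0, 0.1, 0.3]
width: 0.0663
t: 10.1
eef_pos: [0.4225, -0.3817, 0.2024]
ee_rot: [-3.132, 0.001, -2.181]
force: [-0.3, -0.7, -1.1]
width: 0.0877
bench z 0.00726917504188429
14 px [316. 127.] rect mm [847.5 -39. ] [205.  204.1] 89.6 z [0.0134 0.0335 0.0397] hsv [ 13. 193. 170.]
43 px [147. 137.] rect mm [809.9 412. ] [269.3  90.4] 54.8 z [0.0134 0.0235 0.0298] hsv [ 19. 139. 180.]
71 px [ 60. 200.] rect mm [652.5 639.6] [490.1 163. ] 2.9 z [0.013  0.0204 0.0254] hsv [ 18. 142. 216.]
134 px [225. 145.] rect mm [826.2 204.1] [167.4 125.7] 41.2 z [0.0095 0.0642 0.113 ] hsv [24. 46. 30.]
221 px [546. 186.] rect mm [ 724.2 -653.7] [ 72.7 324.7] 85.2 z [0.0215 0.0596 0.0783] hsv [ 16. 153. 146.]
363 px [380. 168.] rect mm [ 766.2 -211.4] [78.6 40.5] 40.8 z [0.0185 0.0581 0.065 ] hsv [ 28. 244. 219.]
528 px [274. 194.] rect mm [685.8  65.5] [95.9 71.6] 74.4 z [0.0071 0.0122 0.0377] hsv [ 99.  12. 233.]
554 px [431. 189.] rect mm [ 707.3 -333.3] [61.9 91.3] 79.2 z [0.1049 0.1279 0.1721] hsv [ 33.  24. 168.]
578 px
[... 567 characters left out ...]
2.7 89.9] 11.3 z [0.0304 0.0359 0.0404] hsv [101.  12. 236.]
1168 px [452. 287.] rect mm [ 445.6 -402.9] [46.6 88.8] 63.7 z [0.0096 0.0139 0.0462] hsv [ 12. 187.  89.]
1176 px [272. 290.] rect mm [428.2  55. ] [63.  92.3] 7.2 z [0.007  0.0116 0.0374] hsv [100.  12. 236.]
1316 px [467. 305.] rect mm [ 409.7 -446.6] [28.8 34.2] 50.9 z [0.0092 0.0142 0.019 ] hsv [ 12.  187.5  88.5]
1317 px [ 25. 327.] rect mm [311.7 662.9] [125.5 132.4] 1.5 z [0.0068 0.0417 0.0989] hsv [45. 12. 61.]
1411 px [551. 338.] rect mm [ 333.4 -647.7] [132.9  45. ] 10.7 z [0.0129 0.0466 0.0736] hsv [ 16. 164. 119.]
1528 px [443. 340.] rect mm [ 309.2 -380.5] [33.7 97. ] 67.1 z [0.0086 0.0135 0.0186] hsv [ 12. 187.  84.]
```

View pics/s2.png

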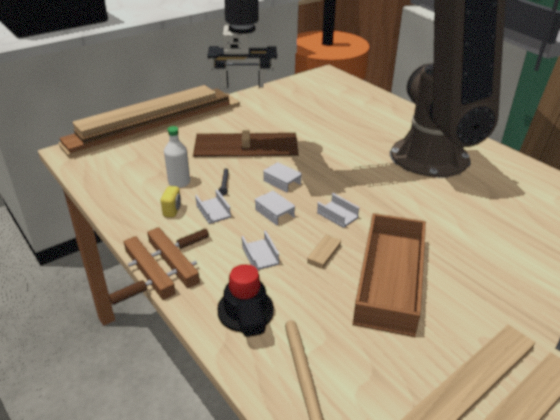

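View pics/t.png

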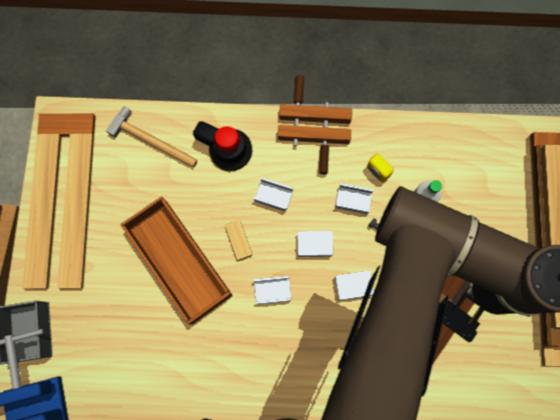

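```bash
cat > box.py <<'E'
from h import *
for n in ['top','scene']:
    d=grab(n);P=cloud(d);z=P[...,2]
    near=(np.hypot(P[...,0]-.4955,P[...,1]-.304)<.22)
    m=near&(z>.058)&(z<.076)
    m=cv2.morphologyEx(m.astype(np.uint8),cv2.MORPH_OPEN,np.ones((2,2)))>0
    print(n,cv2.minAreaRect((P[m][:,:2]*1000).astype(np.float32)),np.median(P[m][:,2]))
    m=near&(z>.0)&(z<.016)
    th=np.radians(38.7);u=(P[...,0]-.4955)*np.cos(th)+(P[...,1]-.304)*np.sin(th);v=-(P[...,0]-.4955)*np.sin(th)+(P[...,1]-.304)*np.cos(th)
    mi=m&(abs(u)<.145)&(abs(v)<.053);print('floor z',np.median(z[mi]))
E
python3 box.py
cat > ch.py <<'E'
from h import *
from scipy.optimize import minimize
d=grab('top','t.png');P=cloud(d);z=P[...,2];hsv=cv2.cvtColor(d['img'],cv2.COLOR_RGB2HSV)
m=((z>0.006)&(z<0.06)&(P[...,0]>.3)&(P[...,0]<.9)&(hsv[...,1]<60)&(hsv[...,2]>100)).astype(np.uint8)
# objects with aluminium colour; include dark leg faces by closing
n,l,st,c=cv2.connectedComponentsWithStats(cv2.morphologyEx(m,cv2.MORPH_CLOSE,np.ones((5,5))))
for i in range(1,n):
    if st[i,4]<250 or st[i,4]>2500: continue
    k=(l==i)&(m>0);Q=P[k];cap=np.median(Q[:,2])>.025
    # upper band rect (web for caps, leg tips for bases)
    T=Q[Q[:,2]>.028] if cap else Q
    r=cv2.minAreaRect((T[:,:2]*1000).astype(np.float32))
    (w,h_),a=r[1],r[2]
    long=a if w>h_ else a+90
    # footprint robust fit: maximise points inside 90x62 rect, pulled to centre
    long=(long+90)%180-90
    print('cap ' if cap else 'base','c',np.round(r[0],1),'size',np.round(r[1],1),'long axis deg',round(long,1),'n',len(Q),'px',c[i].round())
E
python3 ch.py
```

```text
top ((496.2610778808594, 313.46588134765625), (326.40264892578125, 137.126953125), 38.60710525512695) nan
floor z 0.008388652681500686
scene ((458.5973205566406, 285.72174072265625), (400.4874572753906, 135.30018615722656), 38.31312942504883) nan
floor z 0.007706157625280485
base c [682.   66.1] size [89.8 63.1] long axis deg 74.2 n 682 px [274. 193.]
base c [ 679.4 -149.7] size [90.  64.2] long axis deg 81.3 n 683 px [354. 197.]
cap  c [553.  -48.9] size [63.8 88.9] long axis deg -87.6 n 872 px [315. 243.]
cap  c [ 449.3 -153.9] size [62.5 89.9] long axis deg -79.0 n 766 px [352. 284.]
base c [428.2  56.5] size [62.5 90. ] long axis deg -82.1 n 817 px [272. 290.]
base c [320.9 688.9] size [50.8 63.6] long axis deg -77.3 n 227 px [ 24. 321.]
```

```bash
cat > box2.py <<'E'
from h import *
import sys
from scipy.optimize import least_squares
for n in sys.argv[1:]:
    d=grab(n,'b_%s.png'%n);P=cloud(d);z=P[...,2]
    with np.errstate(all='ignore'):
        m=(np.hypot(P[...,0]-.4955,P[...,1]-.304)<.21)&(z>.062)&(z<.071)
    Q=P[m][:,:2]
    # distance to rim centre-line rectangle 304x120, robust
    def f(p):
        c,s=np.cos(p[2]),np.sin(p[2]);D=Q-p[:2];u=abs(D[:,0]*c+D[:,1]*s);v=abs(-D[:,0]*s+D[:,1]*c)
        a,b=u-.152,v-.060
        return np.where((a>-.03)&(b<=.006),np.where(abs(a)<abs(b),a,b),b)
    r=least_squares(f,[.4955,.304,np.radians(38.7)],loss='soft_l1',f_scale=.003,diff_step=1e-3)
    print(n,len(Q),'box c',r.x[:2].round(4),'deg',np.degrees(r.x[2]).round(2),'rms',np.sqrt(np.median(f(r.x)**2)))
E
python3 box2.py top scene; python3 go.py .449 -.154 .1 -79
```

```text
top 946 box c [0.4935 0.3053] deg 38.58 rms 0.0019865219933142254
scene 1038 box c [0.4972 0.3081] deg 38.46 rms 0.001951475894675134
pos [ 0.4196 -0.3799  0.1955] rpy [ 3.1391e+00 -4.0000e-04 -2.1816e+00] q [-0.39  0.2  -0.28 -0.   -1.09 -0.22] w 0.0876 t 10.45
share xyz [-0.673   0.3518  0.3182] rz -0.7666 dist 0.247
q6 ~ 0.5223974483096816
```

```bash
python3 go.py .45 -.13 .18 -100; python3 -m inch '0 -0.7 0.46 0.04 0 0 -0.42;0 -0.7 0.46 0.04 0 0 -0.42;0 -0.7 0.46 0.04 0 0 -0.42;0 -0.7 0.46 0.04 0 0 -0.42;0 -0.7 0.46 0.04 0 0 -0.42;0 -0.7 0.46 0.04 0 0 -0.42;0 -0.7 0.46 0.04 0 0 -0.42'; python3 go.py .428 .0565 .12 -82.1
```

```text
pos [ 0.4196 -0.3799  0.1955] rpy [ 3.1391e+00 -4.0000e-04 -2.1816e+00] q [-0.39  0.2  -0.28 -0.   -1.09 -0.22] w 0.0876 t 10.45
share xyz [-0.7405  0.3949  0.0516] rz -0.4166 dist 0.252
q6 ~ 0.10669927671886237
t: 11.15
eef_pos: [0.4276, -0.1277, 0.1845]
ee_rot: [3.141, -0.0, -1.738]
force: [0.4, -0.1, 0.3]
width: 0.0878
pos [ 0.4276 -0.1277  0.1845] rpy [ 3.1409e+00 -3.0000e-04 -1.7379e+00] q [ 0.15  0.01 -0.53  0.   -1.03 -0.32] w 0.0878 t 11.15
share xyz [-0.6056  0.1009  0.2151] rz -0.2912 dist 0.195
q6 ~ 0.0066305646668496365
```

```bash
python3 -m inch '0 -0.605 0.1 0.1 0 0 -0.291;0 -0.605 0.1 0.1 0 0 -0.291;0 -0.605 0.1 0.21 0 0 -0.291;0 -0.605 0.1 0.21 0 0 -0.291;0 -0.605 0.1 0.21 0 0 -0.291;0 -0.605 0.1 0.21 0 0 -0.291;0 -0.605 0.1 0.21 0 0 -0.291;0 -0.605 0.1 0.21 0 0 -0.291'; python3 go.py .428 .0565 .007 -82.1; cat > wc.py <<'E'
from h import *
import sys
# wrist: aluminium points
d=grab('wrist',sys.argv[1]);P=cloud(d);z=P[...,2];hsv=cv2.cvtColor(d['img'],cv2.COLOR_RGB2HSV)
print(d['s']['eef_pos'].round(4))
m=((z>.006)&(z<.06)&(hsv[...,1]<60)).astype(np.uint8)
n,l,st,c=cv2.connectedComponentsWithStats(m)
for i in range(1,n):
    if st[i,4]<400: continue
    Q=P[l==i];r=cv2.minAreaRect((Q[:,:2]*1000).astype(np.float32));print(c[i].round(),np.round(r[0],1),np.round(r[1],1),round(r[2],1),np.percentile(Q[:,2],[5,50,95]).round(3))
E
python3 wc.py w2.png
```

```text
t: 11.95
eef_pos: [0.4293, 0.0537, 0.1223]
ee_rot: [-3.141, 0.0, -1.439]
force: [-0.3, -0.0, 0.3]
width: 0.0874
pos [0.4293 0.0537 0.1223] rpy [-3.1410e+00  2.0000e-04 -1.4394e+00] q [ 0.58  0.06 -0.65  0.   -0.87 -0.45] w 0.0874 t 11.95
share xyz [-0.0099  0.0032  0.3842] rz -0.0062 dist 0.115
q6 ~ 0.0066305646668496365
[0.4293 0.0537 0.1223]
[112.  55.] [554.  -42.2] [63.3 75.9] 3.0 [0.018 0.035 0.037]
[275. 205.] [429.4  56.4] [62.1 90.3] 7.8 [0.009 0.01  0.036]
```

View pics/w2.png

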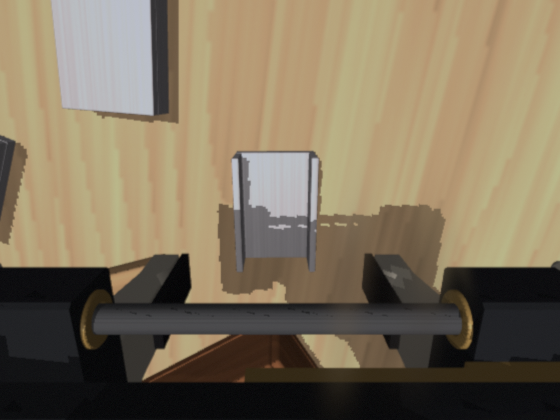

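```bash
python3 -m inch '0 -0.009 0.003 0.15 0 0 0;0 -0.009 0.003 0.28 0 0 0;0 -0.009 0.003 0.36 0 0 0;0 -0.009 0.003 0.385 0 0 0;0 -0.009 0.003 0.385 0 0 0;0.3 -0.009 0.003 0.385 0 0 0;0.5 -0.009 0.003 0.385 0 0 0;0.5 -0.009 0.003 0.385 0 0 0;0.5 -0.009 0.003 0.385 0 0 0;0.5 -0.009 0.003 0.385 0 0 0' 40;  python3 -m inch '0.5 0 0 -0.03 0 0 0;0.5 0 0 -0.12 0 0 0;0.5 0 0 -0.25 0 0 0;0.5 0 0 -0.4 0 0 0;0.5 0 0 -0.45 0 0 0;0.5 0 0 -0.45 0 0 0' 40; python3 go.py .4255 .2495 .14 -51.4
```

```text
t: 13.0
eef_pos: [0.4285, 0.058, 0.0073]
ee_rot: [-3.139, 0.001, -1.437]
force: [-0.9, 0.6, 7.8]
width: 0.0618
t: 13.6
eef_pos: [0.4289, 0.0583, 0.1445]
ee_rot: [-3.136, 0.002, -1.437]
force: [-0.6, -0.1, -2.7]
width: 0.0618
pos [0.4289 0.0583 0.1445] rpy [-3.1362e+00  2.4000e-03 -1.4367e+00] q [ 0.59  0.02 -0.62  0.   -0.92 -0.46] w 0.0618 t 13.6
share xyz [-0.6333 -0.0741  0.015 ] rz -0.5153 dist 0.191
q6 ~ 0.14336069850703437
```

```bash
python3 -m inch '0.5 -0.15 -0.02 0 0 0 -0.12;0.5 -0.3 -0.035 0 0 0 -0.26;0.5 -0.45 -0.055 0 0 0 -0.4;0.5 -0.58 -0.07 0 0 0 -0.5;0.5 -0.633 -0.074 0.01 0 0 -0.515;0.5 -0.633 -0.074 0.01 0 0 -0.515;0.5 -0.633 -0.074 0.01 0 0 -0.515' 40; python3 go.py .4254 .2495 .015 -51.4; python3 box2.py top scene wrist
```

```text
t: 14.3
eef_pos: [0.4234, 0.2477, 0.1373]
ee_rot: [3.139, -0.0, -0.898]
force: [-0.1, -1.4, -1.4]
width: 0.0617
pos [0.4234 0.2477 0.1373] rpy [ 3.1388e+00 -3.0000e-04 -8.9840e-01] q [ 0.93  0.14 -0.51 -0.   -0.93 -0.26] w 0.0617 t 14.3
share xyz [-0.0005 -0.0088  0.4076] rz -0.0012 dist 0.122
q6 ~ 0.1432581324864275
top 565 box c [0.4932 0.3054] deg 38.5 rms 0.0020637790319942423
scene 999 box c [0.4977 0.3084] deg 38.48 rms 0.0019244026643491924
wrist 6016 box c [0.496  0.3061] deg 38.63 rms 0.001968925337059676
```

View pics/b_wrist.png

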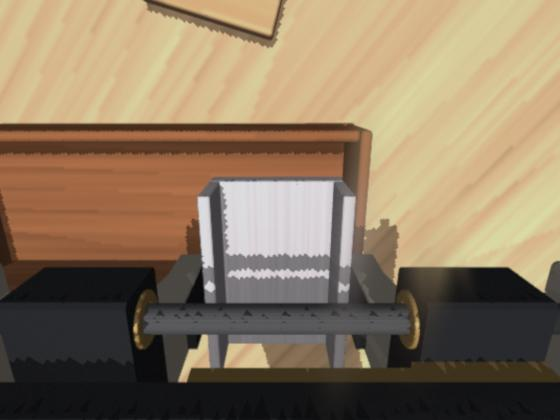

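```bash
python3 go.py .4259 .25 .03 -51.4;  python3 -m inch '0.5 0 -0.011 0.05 0 0 0;0.5 0 -0.011 0.15 0 0 0;0.5 0 -0.011 0.26 0 0 0;0.5 0 -0.011 0.35 0 0 0;0.5 0 -0.011 0.35 0 0 0;0.5 0 -0.011 0.35 0 0 0' 40;python3 go.py .4259 .25 .016 -51.4
```

```text
pos [0.4241 0.2474 0.1381] rpy [ 3.1408e+00 -1.0000e-04 -8.9950e-01] q [ 0.93  0.14 -0.51 -0.   -0.93 -0.26] w 0.0614 t 14.45
share xyz [-0.0032 -0.01    0.3604] rz -0.0023 dist 0.108
q6 ~ 0.14289701992886172
t: 15.05
eef_pos: [0.4272, 0.2501, 0.0338]
ee_rot: [3.141, -0.001, -0.898]
force: [-0.0, 0.9, -1.0]
width: 0.0618
pos [0.4272 0.2501 0.0338] rpy [ 3.1409e+00 -5.0000e-04 -8.9850e-01] q [ 0.93  0.29 -0.62  0.   -0.67 -0.26] w 0.0618 t 15.05
share xyz [-0.0025  0.0036  0.0594] rz -0.0013 dist 0.018
q6 ~ 0.14289701992886172
```

```bash
python3 -m inch '0.5 0 0.002 0.02 0 0 0;0.5 0 0.002 0.04 0 0 0;0.5 0 0.002 0.052 0 0 0;0.5 0 0.002 0.058 0 0 0;0.5 0 0.002 0.062 0 0 0;0.5 0 0.002 0.062 0 0 0' 40;python3 go.py .4259 .25 .016 -51.4
```

```text
t: 15.65
eef_pos: [0.4265, 0.2503, 0.0153]
ee_rot: [-3.141, -0.0, -0.897]
force: [-2.6, -0.5, 5.7]
width: 0.0614
pos [0.4265 0.2503 0.0153] rpy [-3.1415e+00 -1.0000e-04 -8.9740e-01] q [ 0.93  0.32 -0.64  0.   -0.62 -0.26] w 0.0614 t 15.65
share xyz [-0.0003  0.0022 -0.0022] rz -0.0003 dist 0.001
q6 ~ 0.14289701992886172
```

Resting on the floor (5.7 N up). Release partially, raise, then open.

```bash
python3 -m inch '0.24 0 0 0 0 0 0;0.24 0 0 0 0 0 0;0.24 0 0 0 0 0 0;0.24 0 0 -0.05 0 0 0;0.24 0 0 -0.12 0 0 0;0.24 0 0 -0.25 0 0 0;0 0 0 -0.4 0 0 0;0 0 0 -0.4 0 0 0;0 0 0 -0.4 0 0 0' 40;python3 go.py .52 .13 .2 -80; python3 wc.py w3.png; python3 ch.py
```

```text
t: 16.55
eef_pos: [0.4268, 0.2509, 0.136]
ee_rot: [-3.139, 0.001, -0.898]
force: [-0.6, -1.2, -1.2]
width: 0.0841
pos [0.4268 0.2509 0.136 ] rpy [-3.1386e+00  9.0000e-04 -8.9780e-01] q [ 0.93  0.14 -0.51 -0.   -0.92 -0.26] w 0.0841 t 16.55
share xyz [ 0.5088  0.0084 -0.2133] rz 0.476 dist 0.166
q6 ~ -0.07044573792743103
[0.4268 0.2509 0.136 ]
[278. 198.] [424.8 255.8] [ 66.9 103.8] 38.8 [0.016 0.018 0.044]
base c [682.5  66.2] size [89.8 64.8] long axis deg 74.4 n 691 px [274. 193.]
base c [ 682.7 -150.2] size [90.2 70.5] long axis deg 80.6 n 680 px [354. 197.]
cap  c [553.3 -48.9] size [63.2 89.4] long axis deg -86.9 n 868 px [315. 243.]
base c [446.3 229.4] size [70.4 32.2] long axis deg 38.1 n 280 px [206. 279.]
cap  c [ 449.3 -154.4] size [62.2 91.1] long axis deg -78.7 n 878 px [355. 285.]
base c [322.2 689.4] size [50.3 62.1] long axis deg -79.4 n 219 px [ 25. 321.]
```

View pics/w3.png

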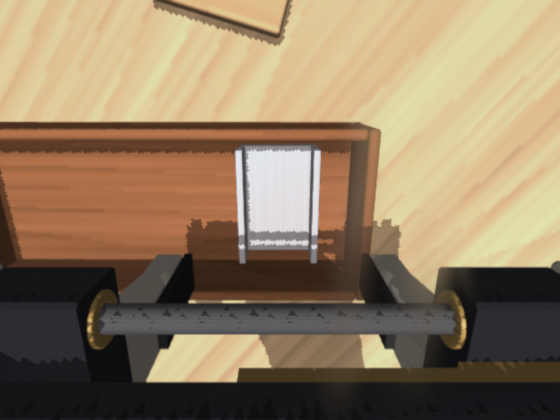

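```bash
python3 go.py .6825 .0662 .12 -105.6; python3 -m inch '0 0.2 -0.07 0 0 0 0.12;0 1 -0.315 0.05 0 0 0.9;0 1 -0.315 0.05 0 0 0.9;0 1 -0.315 0.05 0 0 0.9;0 1 -0.315 0.05 0 0 0.9;0 1 -0.315 0.05 0 0 0.9;0 1 -0.315 0.05 0 0 0.9;0 1 -0.315 0.05 0 0 0.9;0 1 -0.315 0.05 0 0 0.9;0 1 -0.315 0.05 0 0 0.9;0 1 -0.315 0.05 0 0 0.9';python3 go.py .6825 .0662 .12 -105.6; python3 wc.py w4.png
```

```text
pos [0.426  0.2499 0.1341] rpy [ 3.1405e+00  1.0000e-04 -8.9800e-01] q [ 0.93  0.15 -0.51 -0.   -0.92 -0.26] w 0.0873 t 16.65
share xyz [ 1.0117 -0.2872  0.0471] rz 0.9025 dist 0.316
q6 ~ -0.36896521612604705
t: 17.75
eef_pos: [0.6866, 0.0756, 0.1199]
ee_rot: [3.142, 0.0, -1.838]
force: [-1.2, 0.7, -0.5]
width: 0.0874
pos [0.6866 0.0756 0.1199] rpy [ 3.1415e+00  1.0000e-04 -1.8381e+00] q [ 0.39  0.46 -0.08 -0.   -1.03 -0.66] w 0.0874 t 17.75
share xyz [ 0.0339  0.005  -0.0002] rz 0.0048 dist 0.01
q6 ~ -0.36896521612604705
[0.6866 0.0756 0.1199]
[427.  26.] [553.4 -27.4] [63.7 46.3] 2.4 [0.016 0.035 0.037]
[276. 191.] [683.9  66.1] [90.3 62.1] 74.2 [0.009 0.01  0.036]
[216. 354.] [769.4 188.5] [39.4 89.6] 12.0 [0.011 0.028 0.059]
```

```bash
python3 -m inch '0 0.033 0.001 0.1 0 0 0.005;0 0.033 0.001 0.22 0 0 0.005;0 0.033 0.001 0.32 0 0 0.005;0 0.033 0.001 0.367 0 0 0.005;0 0.033 0.001 0.367 0 0 0.005;0 0.033 0.001 0.367 0 0 0.005;0.3 0.033 0.001 0.367 0 0 0.005;0.5 0.033 0.001 0.367 0 0 0.005;0.5 0.033 0.001 0.367 0 0 0.005;0.5 0.033 0.001 0.367 0 0 0.005;0.5 0.033 0.001 0.367 0 0 0.005' 40;  python3 -m inch '0.5 0 0 -0.03 0 0 0;0.5 0 0 -0.12 0 0 0;0.5 0 0 -0.25 0 0 0;0.5 0 0 -0.4 0 0 0;0.5 0 0 -0.45 0 0 0;0.5 0 0 -0.45 0 0 0' 40; python3 go.py .5 .21 .14 -70; python3 go.py .5 .308 .14 -51.4
```

```text
t: 18.9
eef_pos: [0.6847, 0.0653, 0.0104]
ee_rot: [-3.141, 0.0, -1.845]
force: [-1.2, 1.1, 4.5]
width: 0.0617
t: 19.5
eef_pos: [0.6859, 0.0656, 0.1483]
ee_rot: [-3.137, 0.003, -1.845]
force: [0.5, -0.3, -2.9]
width: 0.062
pos [0.6859 0.0656 0.1483] rpy [-3.1369e+00  3.1000e-03 -1.8453e+00] q [ 0.38  0.43 -0.06  0.   -1.07 -0.65] w 0.062 t 19.5
share xyz [-0.2953  0.7271  0.0276] rz -0.5955 dist 0.236
q6 ~ -0.04856214112326329
pos [0.6859 0.0656 0.1483] rpy [-3.1369e+00  3.1000e-03 -1.8453e+00] q [ 0.38  0.43 -0.06  0.   -1.07 -0.65] w 0.062 t 19.5
share xyz [-0.6097  0.8156  0.0276] rz -0.9055 dist 0.306
q6 ~ 0.12159587940899019
```

```bash
python3 go.py .4955 .3055 .14 -51.4; python3 -m inch '0.5 -0.1 0.13 0 0 0 -0.12;0.5 -0.2 0.28 0 0 0 -0.25;0.5 -0.33 0.45 0 0 0 -0.4;0.5 -0.45 0.62 0 0 0 -0.55;0.5 -0.55 0.75 0.01 0 0 -0.7;0.5 -0.6 0.828 0.02 0 0 -0.82;0.5 -0.6 0.828 0.02 0 0 -0.905;0.5 -0.6 0.828 0.02 0 0 -0.905;0.5 -0.6 0.828 0.02 0 0 -0.905;0.5 -0.6 0.828 0.02 0 0 -0.905' 40; python3 go.py .4955 .3055 .04 -51.4; python3 wc.py w5.png;python3 box2.py wrist
```

```text
pos [0.6859 0.0656 0.1483] rpy [-3.1369e+00  3.1000e-03 -1.8453e+00] q [ 0.38  0.43 -0.06  0.   -1.07 -0.65] w 0.062 t 19.5
share xyz [-0.5976  0.8278  0.0276] rz -0.9055 dist 0.306
q6 ~ 0.12119803713934463
t: 20.5
eef_pos: [0.4943, 0.3048, 0.1379]
ee_rot: [3.14, -0.0, -0.901]
force: [-0.2, -0.5, -1.9]
width: 0.0617
pos [0.4943 0.3048 0.1379] rpy [ 3.1402e+00 -2.0000e-04 -9.0070e-01] q [ 0.89  0.28 -0.32 -0.   -0.97 -0.22] w 0.0617 t 20.5
share xyz [ 0.0006 -0.0045  0.3263] rz -0.0034 dist 0.098
q6 ~ 0.12119803713934463
[0.4943 0.3048 0.1379]
[390. 195.] [417.1 249.3] [ 78.4 103.6] 38.4 [0.016 0.018 0.044]
wrist 9048 box c [0.4956 0.3056] deg 38.54 rms 0.002021702538674782
```

View pics/w5.png

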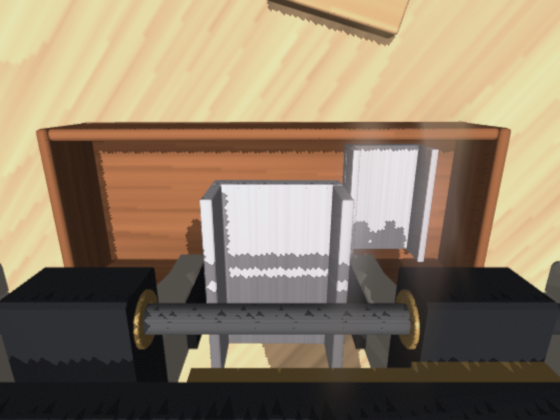

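```bash
cat > inb.py <<'E'
from h import *
import sys
# aluminium points in box frame per height band: histogram of u of leg tops
C=np.array([.4956,.3056]);th=np.radians(38.6)
d=grab('wrist',sys.argv[1]);P=cloud(d);z=P[...,2];hsv=cv2.cvtColor(d['img'],cv2.COLOR_RGB2HSV)
D=P[...,:2]-C;u=D[...,0]*np.cos(th)+D[...,1]*np.sin(th);v=-D[...,0]*np.sin(th)+D[...,1]*np.cos(th)
for lo,hi in ((.014,.023),(.038,.048),(.048,.06)):
    m=(z>lo)&(z<hi)&(hsv[...,1]<70)&(abs(u)<.146)&(abs(v)<.055)
    n,l,st,c=cv2.connectedComponentsWithStats(m.astype(np.uint8))
    for i in range(1,n):
        if st[i,4]<60: continue
        k=l==i;print((lo,hi),c[i].round(),'u',np.percentile(u[k],[2,98]).round(4),'v',np.percentile(v[k],[1,99]).round(4),'z',np.median(z[k]).round(4),st[i,4])
E
python3 inb.py w6.png;python3 go.py .4956 .3056 .04 -51.4
```

```text
(0.014, 0.023) [385. 195.] u [-0.1151 -0.068 ] v [-0.0464  0.0421] z 0.0176 6113
(0.038, 0.048) [427. 204.] u [-0.1195 -0.1145] v [-0.0464  0.0418] z 0.0431 1034
(0.038, 0.048) [354. 189.] u [-0.0628 -0.0577] v [-0.0462  0.0347] z 0.0434 552
pos [0.4947 0.3049 0.1384] rpy [ 3.1411e+00 -1.0000e-04 -9.0020e-01] q [ 0.89  0.28 -0.32 -0.   -0.97 -0.22] w 0.0618 t 20.65
share xyz [ 1.000e-04 -3.900e-03  3.279e-01] rz -0.003 dist 0.098
q6 ~ 0.12114197846544439
```

```bash
python3 -m inch '0.5 0 -0.006 0.05 0 0 -0.002;0.5 0 -0.006 0.15 0 0 -0.002;0.5 0 -0.006 0.26 0 0 -0.002;0.5 0 -0.006 0.33 0 0 -0.002;0.5 0 -0.006 0.36 0 0 -0.002;0.5 0 -0.006 0.375 0 0 -0.002;0.5 0 -0.006 0.385 0 0 -0.002;0.5 0 -0.006 0.39 0 0 -0.002;0.5 0 -0.006 0.39 0 0 -0.002' 40;python3 go.py .4962 .3061 .0184 -51.4
```

```text
t: 21.55
eef_pos: [0.496, 0.3073, 0.0225]
ee_rot: [-3.14, 0.0, -0.896]
force: [0.4, 0.6, -1.9]
width: 0.0617
pos [0.496  0.3073 0.0225] rpy [-3.1402e+00  2.0000e-04 -8.9570e-01] q [ 0.89  0.42 -0.43  0.   -0.72 -0.21] w 0.0617 t 21.55
share xyz [0.0037 0.002  0.0135] rz 0.0014 dist 0.004
q6 ~ 0.12095214805191956
```

```bash
python3 -m inch '0.5 0 0 0.006 0 0 0;0.5 0 0 0.012 0 0 0;0.5 0 0 0.016 0 0 0;0.5 0 0 0.017 0 0 0;0.5 0 0 0.017 0 0 0' 40;python3 go.py .4962 .3061 .0184 -51.4
```

```text
t: 22.05
eef_pos: [0.4958, 0.3072, 0.0183]
ee_rot: [-3.14, -0.0, -0.895]
force: [-5.1, -1.7, 13.9]
width: 0.0617
pos [0.4958 0.3072 0.0183] rpy [-3.1405e+00 -1.0000e-04 -8.9510e-01] q [ 0.89  0.42 -0.43  0.   -0.71 -0.21] w 0.0617 t 22.05
share xyz [ 0.0038  0.0012 -0.0002] rz 0.0019 dist 0.001
q6 ~ 0.12095214805191956
```

Resting. Release, retreat.

```bash
python3 -m inch '0.24 0 0 -0.003 0 0 0;0.24 0 0 -0.003 0 0 0;0.24 0 0 -0.003 0 0 0;0.24 0 0 -0.05 0 0 0;0.24 0 0 -0.12 0 0 0;0.24 0 0 -0.25 0 0 0;0 0 0 -0.42 0 0 0;0 0 0 -0.42 0 0 0;0 0 0 -0.42 0 0 0' 40; python3 inb.py w7.png; python3 ch.py; python3 go.py .6835 -.15 .12 -99
```

```text
t: 22.95
eef_pos: [0.4962, 0.3077, 0.1441]
ee_rot: [-3.138, 0.001, -0.896]
force: [-0.7, -0.4, -0.7]
width: 0.0839
(0.014, 0.023) [387. 192.] u [-0.1151 -0.058 ] v [-0.0464  0.0419] z 0.0176 6032
(0.014, 0.023) [278. 197.] u [-0.0248  0.0263] v [-0.0427  0.0459] z 0.0176 6345
(0.038, 0.048) [356. 201.] u [-0.0627 -0.0577] v [-0.0461  0.042 ] z 0.0433 860
(0.038, 0.048) [428. 201.] u [-0.1196 -0.1144] v [-0.0462  0.0419] z 0.0431 1010
(0.038, 0.048) [242. 205.] u [0.0267 0.0316] v [-0.0427  0.0458] z 0.0434 771
(0.038, 0.048) [314. 206.] u [-0.03   -0.0252] v [-0.0424  0.0455] z 0.0434 756
base c [ 679.1 -149.6] size [90.  64.2] long axis deg 81.6 n 667 px [354. 197.]
cap  c [553.  -48.8] size [63.  88.8] long axis deg -87.6 n 865 px [315. 243.]
base c [515.8 287.2] size [72.3 30.1] long axis deg 40.2 n 237 px [186. 251.]
base c [426.8 253.3] size [70.8 93.8] long axis deg -51.8 n 846 px [197. 287.]
cap  c [ 449.1 -153.9] size [62.2 89.9] long axis deg -79.0 n 878 px [355. 285.]
pos [0.4951 0.3065 0.1417] rpy [ 3.1404e+00  1.0000e-04 -8.9590e-01] q [ 0.89  0.28 -0.31 -0.   -0.98 -0.21] w 0.0867 t 23.05
share xyz [1.5806 0.4605 0.0723] rz 0.7945 dist 0.494
q6 ~ 0.0589542731799062
```

```bash
python3 -m inch '0 0.15 0.05 -0.02 0 0 0.1;0 0.9 0.27 0 0 0 0.6;0 0.9 0.27 0 0 0 0.6;0 0.9 0.27 0 0 0 0.6;0 0.9 0.27 0 0 0 0.6;0 0.9 0.27 0 0 0 0.6;0 0.9 0.27 0 0 0 0.6'; python3 go.py .681 -.15 .12 -98.7
```

```text
t: 23.75
eef_pos: [0.6011, 0.0415, 0.1401]
ee_rot: [3.138, -0.002, -1.528]
force: [-0.6, 0.4, -0.1]
width: 0.0877
pos [0.6011 0.0415 0.1401] rpy [ 3.1379e+00 -1.6000e-03 -1.5284e+00] q [ 0.39  0.31 -0.27  0.   -1.   -0.35] w 0.0877 t 23.75
share xyz [ 0.6489 -0.2391  0.0672] rz 0.1855 dist 0.208
q6 ~ 0.06495876088757768
```

```bash
python3 -m inch '0 0.645 -0.239 0.06 0 0 0.185;0 0.645 -0.239 0.06 0 0 0.185;0 0.645 -0.239 0.06 0 0 0.185;0 0.645 -0.239 0.06 0 0 0.185;0 0.645 -0.239 0.06 0 0 0.185;0 0.645 -0.239 0.06 0 0 0.185;0 0.645 -0.239 0.06 0 0 0.185;0 0.645 -0.239 0.06 0 0 0.185'; python3 wc.py w8.png; python3 go.py .681 -.15 .01 -98.7
```

```text
t: 24.55
eef_pos: [0.6814, -0.1428, 0.1244]
ee_rot: [3.141, 0.0, -1.716]
force: [0.4, 0.6, -0.3]
width: 0.0877
[ 0.6814 -0.1428  0.1244]
[379.  66.] [ 594.6 -238.3] [100.   23.3] 55.1 [0.014 0.018 0.027]
[541. 157.] [ 479.8 -149.7] [17.7 91.2] 1.9 [0.008 0.027 0.036]
[165. 147.] [ 750.9 -203.7] [41.9  3.3] 44.9 [0.021 0.042 0.054]
[275. 193.] [ 680.7 -150.2] [90.1 62.1] 80.7 [0.009 0.01  0.036]
[442. 259.] [555.8 -75.8] [62.6 39.1] 2.7 [0.015 0.035 0.037]
pos [ 0.6816 -0.1427  0.1248] rpy [-3.1415e+00  1.0000e-04 -1.7158e+00] q [ 0.07  0.46 -0.07 -0.   -1.04 -0.22] w 0.0876 t 24.6
share xyz [ 0.0243 -0.0015  0.3825] rz 0.0065 dist 0.115
q6 ~ 0.06495876088757768
```

View pics/w8.png

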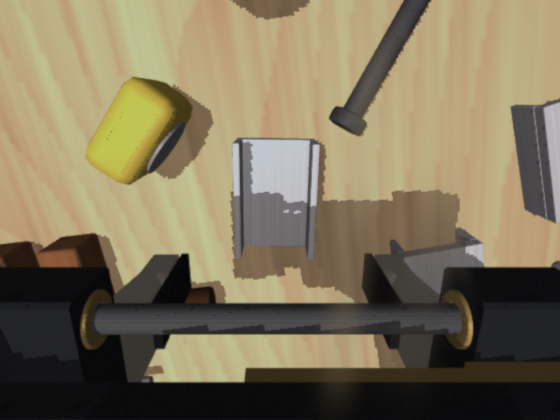

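```bash
python3 -m inch '0 0.024 0 0.1 0 0 0.009;0 0.024 0 0.22 0 0 0.009;0 0.024 0 0.32 0 0 0.009;0 0.024 0 0.378 0 0 0.009;0 0.024 0 0.378 0 0 0.009;0 0.024 0 0.378 0 0 0.009;0.3 0.024 0 0.378 0 0 0.009;0.5 0.024 0 0.378 0 0 0.009;0.5 0.024 0 0.378 0 0 0.009;0.5 0.024 0 0.378 0 0 0.009;0.5 0.024 0 0.378 0 0 0.009' 40;  python3 -m inch '0.5 0 0 -0.03 0 0 0;0.5 0 0 -0.12 0 0 0;0.5 0 0 -0.25 0 0 0;0.5 0 0 -0.4 0 0 0;0.5 0 0 -0.48 0 0 0;0.5 0 0 -0.48 0 0 0' 40; python3 go.py .62 .12 .15 -75
```

```text
t: 25.7
eef_pos: [0.6811, -0.1515, 0.012]
ee_rot: [-3.141, 0.0, -1.727]
force: [-0.2, 1.3, 4.4]
width: 0.0618
t: 26.3
eef_pos: [0.683, -0.1518, 0.1606]
ee_rot: [-3.134, 0.001, -1.727]
force: [0.5, -0.1, -2.7]
width: 0.0616
pos [ 0.683  -0.1518  0.1606] rpy [-3.1339e+00  6.0000e-04 -1.7267e+00] q [ 0.06  0.44 -0.02  0.   -1.1  -0.22] w 0.0616 t 26.3
share xyz [-0.8625  0.3481  0.0354] rz -0.3989 dist 0.279
q6 ~ 0.07061492820213511
```

```bash
python3 -m inch '0.5 -0.12 0.05 0 0 0 -0.06;0.5 -0.26 0.1 0 0 0 -0.13;0.5 -0.4 0.16 0 0 0 -0.2;0.5 -0.54 0.22 0 0 0 -0.27;0.5 -0.7 0.28 0 0 0 -0.34;0.5 -0.8625 0.348 0.01 0 0 -0.4;0.5 -0.8625 0.348 0.01 0 0 -0.4' 40; python3 go.py .566 .362 .15 -51.4
```

```text
t: 27.0
eef_pos: [0.616, 0.1249, 0.1511]
ee_rot: [3.14, 0.001, -1.302]
force: [1.1, -1.1, -2.5]
width: 0.0619
pos [0.616  0.1249 0.1511] rpy [ 3.1401e+00  8.0000e-04 -1.3020e+00] q [ 0.51  0.34 -0.2  -0.   -1.04 -0.24] w 0.0619 t 27.0
share xyz [-0.8061 -0.0492  0.0036] rz -0.3866 dist 0.242
q6 ~ 0.10468477269040832
```

```bash
python3 -m inch '0.5 -0.15 -0.01 0 0 0 -0.08;0.5 -0.3 -0.02 0 0 0 -0.16;0.5 -0.45 -0.03 0 0 0 -0.24;0.5 -0.6 -0.035 0 0 0 -0.32;0.5 -0.72 -0.045 0 0 0 -0.387;0.5 -0.806 -0.049 0.01 0 0 -0.387;0.5 -0.806 -0.049 0.01 0 0 -0.387;0.5 -0.806 -0.049 0.01 0 0 -0.387' 40; python3 box2.py wrist; python3 inb.py w9.png; python3 go.py .5659 .3618 .03 -51.4
```

```text
t: 27.8
eef_pos: [0.5685, 0.3575, 0.1479]
ee_rot: [3.139, -0.0, -0.902]
force: [-0.2, -0.3, -1.3]
width: 0.0617
wrist 5680 box c [0.4952 0.3051] deg 38.62 rms 0.0019402652985771752
(0.014, 0.023) [487. 197.] u [-0.1154 -0.0576] v [-0.0464  0.0419] z 0.0176 5328
(0.014, 0.023) [382. 202.] u [-0.0254  0.0208] v [-0.0428  0.0456] z 0.0176 5603
(0.038, 0.048) [533. 206.] u [-0.1196 -0.114 ] v [-0.0462  0.0421] z 0.0427 1179
(0.038, 0.048) [462. 206.] u [-0.0626 -0.0573] v [-0.0461  0.0418] z 0.043 1030
(0.038, 0.048) [352. 190.] u [0.0269 0.0319] v [-0.0429  0.0341] z 0.0435 391
(0.038, 0.048) [421. 211.] u [-0.03   -0.0248] v [-0.0425  0.0452] z 0.0431 931
pos [0.5692 0.3566 0.1486] rpy [ 3.1403e+00 -1.0000e-04 -9.0380e-01] q [ 0.85  0.41 -0.1  -0.   -1.07 -0.18] w 0.0618 t 27.9
share xyz [-0.0203 -0.002   0.3953] rz -0.0064 dist 0.119
q6 ~ 0.10485540186722853
```

View pics/w9.png

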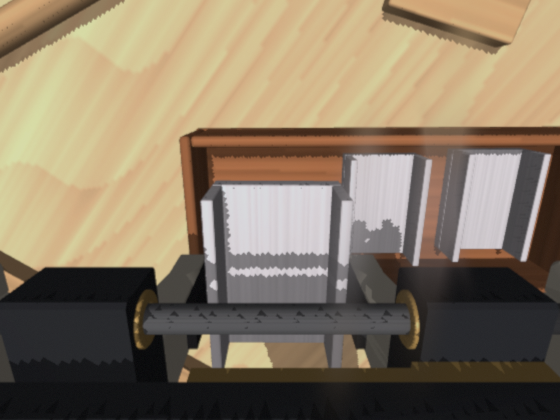

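```bash
python3 -m inch '0.5 -0.02 -0.002 0.05 0 0 -0.005;0.5 -0.02 -0.002 0.15 0 0 -0.005;0.5 -0.02 -0.002 0.26 0 0 -0.005;0.5 -0.02 -0.002 0.33 0 0 -0.005;0.5 -0.02 -0.002 0.37 0 0 -0.005;0.5 -0.02 -0.002 0.395 0 0 -0.005;0.5 -0.02 -0.002 0.41 0 0 -0.005;0.5 -0.02 -0.002 0.41 0 0 -0.005' 40;python3 go.py .5659 .3618 .0195 -51.4
```

```text
t: 28.7
eef_pos: [0.5663, 0.3628, 0.0263]
ee_rot: [-3.141, 0.0, -0.898]
force: [-0.5, 0.2, -1.8]
width: 0.0619
pos [0.5663 0.3628 0.0263] rpy [-3.1413  0.     -0.8979] q [ 0.86  0.53 -0.22  0.   -0.83 -0.19] w 0.0619 t 28.7
share xyz [0.0018 0.003  0.0226] rz -0.0007 dist 0.007
q6 ~ 0.10485540186722853
```

```bash
python3 -m inch '0.5 0 0 0.008 0 0 0;0.5 0 0 0.016 0 0 0;0.5 0 0 0.021 0 0 0;0.5 0 0 0.023 0 0 0;0.5 0 0 0.023 0 0 0' 40;python3 go.py .5659 .3618 .0195 -51.4
```

```text
t: 29.2
eef_pos: [0.5662, 0.3629, 0.0199]
ee_rot: [-3.141, 0.0, -0.898]
force: [-1.5, -0.3, 3.5]
width: 0.0617
pos [0.5662 0.3629 0.0199] rpy [-3.141   0.     -0.8976] q [ 0.86  0.54 -0.22  0.   -0.81 -0.19] w 0.0617 t 29.2
share xyz [0.0023 0.003  0.0015] rz -0.0005 dist 0.001
q6 ~ 0.10485540186722853
```

```bash
python3 -m inch '0.24 0 0 0.003 0 0 0;0.24 0 0 0 0 0 0;0.24 0 0 0 0 0 0;0.24 0 0 -0.05 0 0 0;0.24 0 0 -0.12 0 0 0;0.24 0 0 -0.25 0 0 0;0 0 0 -0.42 0 0 0;0 0 0 -0.42 0 0 0;0 0 0 -0.42 0 0 0' 40; python3 inb.py w10.png; python3 ch.py; python3 go.py .553 -.049 .13 -87.5
```

```text
t: 30.1
eef_pos: [0.5669, 0.3636, 0.1485]
ee_rot: [-3.137, 0.001, -0.898]
force: [-0.1, 0.7, -1.4]
width: 0.0842
(0.014, 0.023) [494. 192.] u [-0.1154 -0.0577] v [-0.0463  0.0422] z 0.0176 5444
(0.014, 0.023) [279. 196.] u [0.0649 0.116 ] v [-0.0423  0.0459] z 0.0176 6128
(0.014, 0.023) [386. 196.] u [-0.0254  0.0317] v [-0.0429  0.0454] z 0.0176 5816
(0.038, 0.048) [468. 200.] u [-0.0627 -0.0572] v [-0.0459  0.0423] z 0.043 1066
(0.038, 0.048) [540. 200.] u [-0.1197 -0.1139] v [-0.046   0.0423] z 0.0428 1221
(0.038, 0.048) [355. 204.] u [0.027  0.0319] v [-0.0428  0.0453] z 0.0433 819
(0.038, 0.048) [426. 204.] u [-0.03   -0.0248] v [-0.0424  0.0455] z 0.0431 966
(0.038, 0.048) [243. 204.] u [0.1164 0.1213] v [-0.042   0.0456] z 0.0435 737
(0.038, 0.048) [314. 205.] u [0.0598 0.0646] v [-0.0421  0.0463] z 0.0435 729
cap  c [553.  -48.8] size [63.8 88.9] long axis deg -87.9 n 866 px [315. 243.]
base c [495.3 312.8] size [73.2 95.9] long axis deg -51.0 n 812 px [176. 259.]
base c [426.9 253. ] size [70.5 93.9] long axis deg -51.7 n 872 px [196. 287.]
cap  c [ 449.5 -154.1] size [62.5 90.1] long axis deg -78.9 n 883 px [355. 285.]
pos [0.5657 0.3625 0.1453] rpy [ 3.1413e+00  3.0000e-04 -8.9800e-01] q [ 0.86  0.41 -0.1  -0.   -1.06 -0.19] w 0.0871 t 30.2
share xyz [1.0464 0.8878 0.051 ] rz 0.6008 dist 0.412
q6 ~ 0.1320100174447072
```

```bash
python3 -m inch '0 0.12 0.1 0 0 0 0.07;0 0.98 0.85 0.05 0 0 0.6;0 0.98 0.85 0.05 0 0 0.6;0 0.98 0.85 0.05 0 0 0.6;0 0.98 0.85 0.05 0 0 0.6;0 0.98 0.85 0.05 0 0 0.6;0 0.98 0.85 0.05 0 0 0.6;0 0.98 0.85 0.05 0 0 0.6;0 0.98 0.85 0.05 0 0 0.6;0 0.98 0.85 0.05 0 0 0.6;0 0.98 0.85 0.05 0 0 0.6'; python3 wc.py w11.png; python3 go.py .553 -.049 .014 -87.7
```

```text
t: 31.3
eef_pos: [0.5498, -0.0258, 0.1297]
ee_rot: [3.14, -0.0, -1.526]
force: [0.2, -1.6, 0.6]
width: 0.0879
[ 0.5498 -0.0258  0.1297]
[428.  51.] [ 449.1 -146.8] [62.8 75.4] 11.0 [0.019 0.035 0.037]
[270. 177.] [554.4 -49.2] [62.1 90.4] 2.9 [0.034 0.036 0.037]
pos [ 0.5499 -0.0253  0.1298] rpy [ 3.1408e+00 -2.0000e-04 -1.5251e+00] q [ 0.31  0.24 -0.4  -0.   -0.94 -0.26] w 0.0873 t 31.35
share xyz [ 0.0792 -0.0067  0.3861] rz 0.0053 dist 0.118
q6 ~ 0.1285193589407183
```

```bash
python3 -m inch '0 0.08 -0.01 0.1 0 0 0;0 0.08 -0.01 0.22 0 0 0;0 0.08 -0.01 0.32 0 0 0;0 0.08 -0.01 0.381 0 0 0;0 0.08 -0.01 0.381 0 0 0;0 0.08 -0.01 0.381 0 0 0;0.3 0.08 -0.01 0.381 0 0 0;0.5 0.08 -0.01 0.381 0 0 0;0.5 0.08 -0.01 0.381 0 0 0;0.5 0.08 -0.01 0.381 0 0 0;0.5 0.08 -0.01 0.381 0 0 0' 40;  python3 -m inch '0.5 0 0 -0.03 0 0 0;0.5 0 0 -0.12 0 0 0;0.5 0 0 -0.25 0 0 0;0.5 0 0 -0.4 0 0 0;0.5 0 0 -0.48 0 0 0;0.5 0 0 -0.48 0 0 0' 40; python3 go.py .555 .15 .16 -68
```

```text
t: 32.45
eef_pos: [0.5546, -0.0498, 0.0167]
ee_rot: [-3.14, 0.0, -1.526]
force: [-1.8, 1.3, 5.8]
width: 0.0615
t: 33.05
eef_pos: [0.556, -0.0498, 0.1644]
ee_rot: [-3.135, 0.001, -1.526]
force: [0.2, -0.7, -3.5]
width: 0.062
pos [ 0.556  -0.0498  0.1644] rpy [-3.1348e+00  8.0000e-04 -1.5258e+00] q [ 0.26  0.21 -0.34  0.   -1.01 -0.22] w 0.062 t 33.05
share xyz [-0.6654 -0.0268  0.0147] rz -0.3237 dist 0.2
q6 ~ 0.12000871181304795
```

```bash
python3 -m inch '0.5 -0.12 -0.005 0 0 0 -0.06;0.5 -0.26 -0.01 0 0 0 -0.13;0.5 -0.4 -0.015 0 0 0 -0.2;0.5 -0.54 -0.02 0 0 0 -0.27;0.5 -0.665 -0.027 0.01 0 0 -0.323;0.5 -0.665 -0.027 0.01 0 0 -0.323' 40; python3 go.py .5313 .3341 .16 -51.4
```

```text
t: 33.65
eef_pos: [0.5524, 0.1532, 0.1554]
ee_rot: [3.14, 0.0, -1.183]
force: [-0.7, -0.1, -2.8]
width: 0.0619
pos [0.5524 0.1532 0.1554] rpy [ 3.1397e+00  4.0000e-04 -1.1828e+00] q [ 0.61  0.25 -0.31 -0.   -1.01 -0.22] w 0.0619 t 33.65
share xyz [-0.5849 -0.163  -0.0155] rz -0.2729 dist 0.182
q6 ~ 0.11234482302684068
```

```bash
python3 -m inch '0.5 -0.13 -0.035 0 0 0 -0.06;0.5 -0.27 -0.075 0 0 0 -0.13;0.5 -0.42 -0.12 0 0 0 -0.2;0.5 -0.53 -0.15 0 0 0 -0.25;0.5 -0.584 -0.163 0 0 0 -0.272;0.5 -0.584 -0.163 0 0 0 -0.272;0.5 -0.584 -0.163 0 0 0 -0.272' 40; python3 inb.py w12.png; python3 go.py .5313 .3341 .065 -51.4
```

```text
t: 34.35
eef_pos: [0.5325, 0.3296, 0.1559]
ee_rot: [3.139, -0.0, -0.904]
force: [0.3, -0.8, -2.3]
width: 0.0615
(0.014, 0.023) [430. 194.] u [-0.1152 -0.0579] v [-0.0463  0.0423] z 0.0176 5337
(0.014, 0.023) [329. 175.] u [-0.0254  0.0244] v [-0.0429  0.0412] z 0.0176 2391
(0.014, 0.023) [215. 181.] u [0.0671 0.1166] v [-0.0424  0.0437] z 0.0177 2638
(0.038, 0.048) [402. 202.] u [-0.0627 -0.0575] v [-0.0462  0.0419] z 0.0432 863
(0.038, 0.048) [471. 202.] u [-0.1196 -0.1143] v [-0.0461  0.0421] z 0.0429 992
(0.038, 0.048) [184. 205.] u [0.1162 0.1212] v [-0.0426  0.0391] z 0.0434 743
(0.038, 0.048) [253. 173.] u [0.0594 0.0643] v [-0.0424 -0.0173] z 0.0433 222
(0.038, 0.048) [294. 172.] u [0.0268 0.0316] v [-0.0429 -0.0172] z 0.0435 214
(0.038, 0.048) [362. 204.] u [-0.03  -0.025] v [-0.0425  0.0403] z 0.0433 740
pos [0.5327 0.3292 0.1562] rpy [ 3.1397e+00 -1.0000e-04 -9.0430e-01] q [ 0.86  0.33 -0.19 -0.   -1.05 -0.2 ] w 0.0619 t 34.4
share xyz [-0.0158 -0.0065  0.3041] rz -0.0069 dist 0.091
q6 ~ 0.11234482302684068
```

View pics/w12.png

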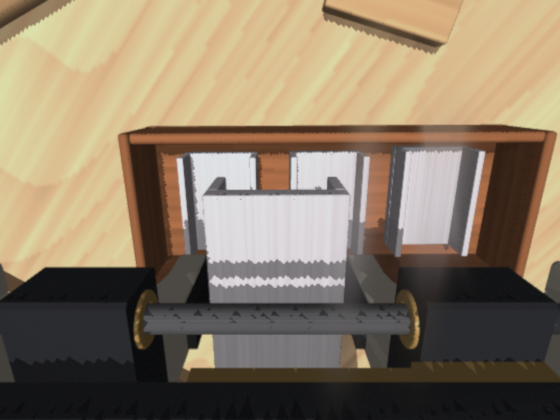

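```bash
python3 -m inch '0.5 -0.016 -0.006 0.05 0 0 -0.006;0.5 -0.016 -0.006 0.15 0 0 -0.006;0.5 -0.016 -0.006 0.23 0 0 -0.006;0.5 -0.016 -0.006 0.27 0 0 -0.006;0.5 -0.016 -0.006 0.285 0 0 -0.006;0.5 -0.016 -0.006 0.285 0 0 -0.006;0.5 -0.016 -0.006 0.285 0 0 -0.006' 40; python3 go.py .5313 .3341 .045 -51.4
```

```text
t: 35.1
eef_pos: [0.5323, 0.3357, 0.0727]
ee_rot: [-3.14, 0.0, -0.897]
force: [-0.0, -0.0, -2.7]
width: 0.0617
pos [0.5323 0.3357 0.0727] rpy [-3.1398  0.     -0.8969] q [ 0.87  0.42 -0.28  0.   -0.87 -0.2 ] w 0.0617 t 35.1
share xyz [0.0021 0.006  0.0924] rz 0.0002 dist 0.028
q6 ~ 0.11234482302684068
```

```bash
python3 -m inch '0.5 0.002 0.006 0.02 0 0 0;0.5 0.002 0.006 0.05 0 0 0;0.5 0.002 0.006 0.08 0 0 0;0.5 0.002 0.006 0.1 0 0 0;0.5 0.002 0.006 0.115 0 0 0;0.5 0.002 0.006 0.12 0 0 0;0.5 0.002 0.006 0.12 0 0 0' 40; python3 go.py .5313 .3341 .0345 -51.4
```

```text
t: 35.8
eef_pos: [0.5305, 0.3338, 0.0353]
ee_rot: [3.141, -0.0, -0.897]
force: [0.2, 0.1, -2.7]
width: 0.0619
pos [0.5305 0.3338 0.0353] rpy [ 3.1414e+00 -1.0000e-04 -8.9660e-01] q [ 0.87  0.46 -0.32  0.   -0.79 -0.2 ] w 0.0619 t 35.8
share xyz [ 0.001  -0.0027  0.0028] rz 0.0005 dist 0.001
q6 ~ 0.11234482302684068
```

```bash
python3 -m inch '0.5 0 0 0.003 0 0 0;0.5 0 0 0.006 0 0 0;0.5 0 0 0.008 0 0 0;0.5 0 0 0.008 0 0 0' 40; python3 go.py .5313 .3341 .0345 -51.4
```

```text
t: 36.2
eef_pos: [0.5308, 0.3341, 0.0347]
ee_rot: [-3.14, -0.0, -0.896]
force: [-4.8, -1.5, 8.9]
width: 0.0618
pos [0.5308 0.3341 0.0347] rpy [-3.1402e+00 -1.0000e-04 -8.9630e-01] q [ 0.87  0.46 -0.32  0.   -0.79 -0.2 ] w 0.0618 t 36.2
share xyz [ 0.0011 -0.0013  0.0008] rz 0.0008 dist 0.001
q6 ~ 0.11234482302684068
```

Seated at the expected height. Release and look.

```bash
python3 -m inch '0.24 0 0 -0.002 0 0 0;0.24 0 0 -0.002 0 0 0;0.24 0 0 -0.002 0 0 0;0.24 0 0 -0.05 0 0 0;0.24 0 0 -0.12 0 0 0;0.24 0 0 -0.25 0 0 0;0 0 0 -0.38 0 0 0;0 0 0 -0.38 0 0 0;0 0 0 -0.38 0 0 0' 40; python3 inb.py w13.png; python3 ch.py; python3 go.py .45 -.154 .15 -79
```

```text
t: 37.1
eef_pos: [0.531, 0.3344, 0.1494]
ee_rot: [-3.138, 0.001, -0.897]
force: [-1.0, 0.1, -0.1]
width: 0.0842
(0.014, 0.023) [437. 192.] u [-0.1152 -0.0579] v [-0.0464  0.0421] z 0.0176 5653
(0.014, 0.023) [216. 196.] u [0.0804 0.1165] v [-0.0424  0.0457] z 0.0177 4347
(0.014, 0.023) [339. 196.] u [-0.0253  0.009 ] v [-0.0425  0.0457] z 0.0176 4181
(0.038, 0.048) [409. 200.] u [-0.0626 -0.0576] v [-0.0462  0.0424] z 0.0432 931
(0.038, 0.048) [481. 201.] u [-0.1196 -0.1142] v [-0.0462  0.0424] z 0.043 1076
(0.038, 0.048) [185. 202.] u [0.1161 0.1212] v [-0.0422  0.0412] z 0.0434 805
(0.038, 0.048) [368. 202.] u [-0.03  -0.025] v [-0.0425  0.0409] z 0.0433 797
(0.048, 0.06) [278. 207.] u [0.0152 0.0745] v [-0.0438  0.0443] z 0.0536 8991
base c [532.5 339.6] size [165.1  94.7] long axis deg 37.6 n 791 px [176. 246.]
base c [426.4 253.2] size [70.6 94.4] long axis deg -51.3 n 860 px [197. 287.]
cap  c [ 449.2 -154. ] size [61.9 90.4] long axis deg -78.8 n 880 px [355. 285.]
pos [0.5301 0.3335 0.1469] rpy [ 3.1411e+00  2.0000e-04 -8.9690e-01] q [ 0.87  0.34 -0.21 -0.   -1.02 -0.2 ] w 0.087 t 37.2
share xyz [ 1.1031  1.2227 -0.0102] rz 0.4602 dist 0.494
q6 ~ 0.5217153262181577
```

View pics/w13.png

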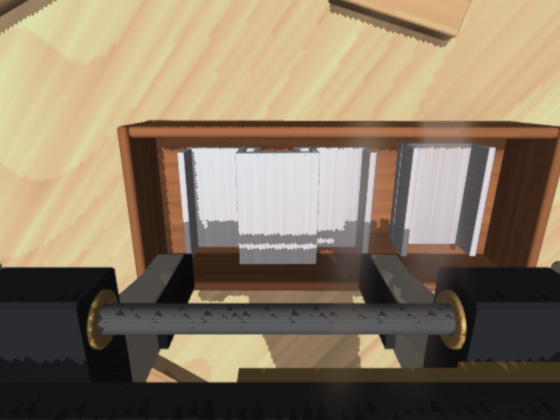

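```bash
python3 -m inch '0 0.12 0.1 0 0 0 0.04;0 0.65 0.65 0 0 0 0.25;0 0.65 0.65 0 0 0 0.25;0 0.65 0.65 0 0 0 0.25;0 0.65 0.65 0 0 0 0.25;0 0.65 0.65 0 0 0 0.25;0 0.65 0.65 0 0 0 0.25;0 0.65 0.65 0 0 0 0.25'; python3 go.py .45 -.15 .135 -79
```

```text
t: 38.0
eef_pos: [0.4995, 0.0589, 0.1465]
ee_rot: [3.14, -0.0, -1.16]
force: [-0.9, 0.1, -0.4]
width: 0.0879
pos [0.4995 0.0589 0.1465] rpy [ 3.1404e+00 -1.0000e-04 -1.1601e+00] q [ 0.51  0.15 -0.47 -0.   -0.95 -0.1 ] w 0.0879 t 38.0
share xyz [0.5727 0.4294 0.0384] rz 0.2088 dist 0.215
q6 ~ 0.5137367721160184
```

```bash
python3 -m inch '0 0.572 0.43 0.04 0 0 0.208;0 0.572 0.43 0.04 0 0 0.208;0 0.572 0.43 0.04 0 0 0.208;0 0.572 0.43 0.04 0 0 0.208;0 0.572 0.43 0.04 0 0 0.208;0 0.572 0.43 0.04 0 0 0.208;0 0.572 0.43 0.04 0 0 0.208;0 0.572 0.43 0.04 0 0 0.208'; python3 wc.py w14.png; python3 go.py .4493 -.154 .0155 -78.9
```

```text
t: 38.8
eef_pos: [0.451, -0.1481, 0.1349]
ee_rot: [3.141, 0.0, -1.375]
force: [-0.1, 0.3, -0.7]
width: 0.0874
[ 0.451  -0.1481  0.1349]
[112.  55.] [ 586.8 -240.9] [111.   26.3] 52.8 [0.013 0.018 0.026]
[278. 198.] [ 450.  -153.9] [62.1 90.5] 11.1 [0.034 0.036 0.037]
pos [ 0.451  -0.1481  0.1349] rpy [ 3.1414  0.     -1.3746] q [ 0.1   0.11 -0.55 -0.   -0.91  0.1 ] w 0.0876 t 38.85
share xyz [0.0182 0.0094 0.3982] rz 0.0024 dist 0.12
q6 ~ 0.5239378556233927
```

```bash
python3 -m inch '0 0.019 0.008 0.1 0 0 0.002;0 0.019 0.008 0.22 0 0 0.002;0 0.019 0.008 0.34 0 0 0.002;0 0.019 0.008 0.395 0 0 0.002;0 0.019 0.008 0.395 0 0 0.002;0 0.019 0.008 0.395 0 0 0.002;0.3 0.019 0.008 0.395 0 0 0.002;0.5 0.019 0.008 0.395 0 0 0.002;0.5 0.019 0.008 0.395 0 0 0.002;0.5 0.019 0.008 0.395 0 0 0.002;0.5 0.019 0.008 0.395 0 0 0.002' 40;  python3 -m inch '0.5 0 0 -0.03 0 0 0;0.5 0 0 -0.12 0 0 0;0.5 0 0 -0.25 0 0 0;0.5 0 0 -0.4 0 0 0;0.5 0 0 -0.48 0 0 0;0.5 0 0 -0.48 0 0 0' 40; python3 go.py .48 .08 .16 -65
```

```text
t: 39.95
eef_pos: [0.4499, -0.1552, 0.0173]
ee_rot: [-3.14, -0.0, -1.378]
force: [-0.3, 1.1, 7.2]
width: 0.0619
t: 40.55
eef_pos: [0.4511, -0.1554, 0.1647]
ee_rot: [-3.135, -0.001, -1.378]
force: [0.4, 0.4, -1.9]
width: 0.0619
pos [ 0.4511 -0.1554  0.1647] rpy [-3.1348e+00 -1.4000e-03 -1.3781e+00] q [ 0.08  0.08 -0.51  0.   -0.98  0.11] w 0.0619 t 40.55
share xyz [-0.7516 -0.2448  0.0157] rz -0.2326 dist 0.237
q6 ~ 0.2711836355839554
```

```bash
python3 -m inch '0.5 -0.12 -0.04 0 0 0 -0.04;0.5 -0.26 -0.085 0 0 0 -0.08;0.5 -0.4 -0.13 0 0 0 -0.13;0.5 -0.55 -0.18 0 0 0 -0.18;0.5 -0.7 -0.225 0 0 0 -0.22;0.5 -0.75 -0.245 0.01 0 0 -0.232;0.5 -0.75 -0.245 0.01 0 0 -0.232' 40; python3 go.py .4614 .2783 .16 -51.4
```

```text
t: 41.25
eef_pos: [0.4777, 0.0814, 0.1562]
ee_rot: [3.139, 0.0, -1.132]
force: [0.0, -0.8, -2.9]
width: 0.0617
pos [0.4777 0.0814 0.1562] rpy [ 3.1393e+00  2.0000e-04 -1.1325e+00] q [ 0.58  0.11 -0.5  -0.   -0.97 -0.14] w 0.0617 t 41.25
share xyz [-0.6173 -0.2294 -0.0125] rz -0.2248 dist 0.198
q6 ~ 0.1309541603158637
```

```bash
python3 -m inch '0.5 -0.13 -0.05 0 0 0 -0.05;0.5 -0.27 -0.1 0 0 0 -0.1;0.5 -0.42 -0.155 0 0 0 -0.16;0.5 -0.55 -0.2 0 0 0 -0.21;0.5 -0.617 -0.229 0 0 0 -0.224;0.5 -0.617 -0.229 0 0 0 -0.224;0.5 -0.617 -0.229 0 0 0 -0.224' 40; python3 inb.py w15.png; python3 go.py .4614 .2783 .07 -51.4
```

```text
t: 41.95
eef_pos: [0.4621, 0.2754, 0.1567]
ee_rot: [3.139, -0.0, -0.902]
force: [0.9, -0.7, -1.9]
width: 0.0616
(0.014, 0.023) [330. 172.] u [-0.1151 -0.0653] v [-0.0463  0.0377] z 0.0176 2819
(0.014, 0.023) [106. 197.] u [0.0921 0.1169] v [-0.0425  0.0457] z 0.0178 2997
(0.014, 0.023) [230. 168.] u [-0.0232  0.014 ] v [-0.0428 -0.008 ] z 0.0176 1650
(0.038, 0.048) [364. 201.] u [-0.1196 -0.1147] v [-0.0464  0.0417] z 0.0433 784
(0.038, 0.048) [295. 169.] u [-0.0627 -0.0579] v [-0.0465 -0.0144] z 0.0435 265
(0.038, 0.048) [201. 175.] u [0.0137 0.019 ] v [-0.0441 -0.0002] z 0.0437 151
(0.038, 0.048) [254. 172.] u [-0.0303 -0.0254] v [-0.0429 -0.0147] z 0.0434 243
(0.038, 0.048) [ 77. 207.] u [0.1158 0.1212] v [-0.042   0.0464] z 0.0432 1017
(0.048, 0.06) [162. 207.] u [0.0141 0.0743] v [-0.0438  0.0442] z 0.0537 8377
pos [0.4622 0.275  0.1569] rpy [ 3.1396e+00 -2.0000e-04 -9.0230e-01] q [ 0.9   0.19 -0.39 -0.   -0.99 -0.23] w 0.0614 t 42.0
share xyz [-0.0102 -0.0048  0.2897] rz -0.0049 dist 0.087
q6 ~ 0.1309541603158637
```

View pics/w15.png

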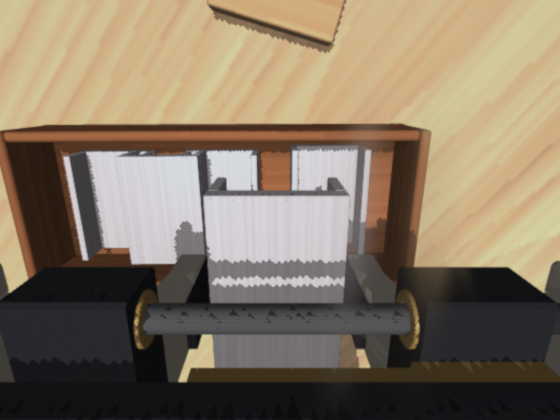

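```bash
python3 -m inch '0.5 -0.01 0 0.05 0 0 -0.004;0.5 -0.01 0 0.15 0 0 -0.004;0.5 -0.01 0 0.23 0 0 -0.004;0.5 -0.01 0 0.265 0 0 -0.004;0.5 -0.01 0 0.28 0 0 -0.004;0.5 -0.01 0 0.28 0 0 -0.004;0.5 -0.01 0 0.28 0 0 -0.004' 40; python3 go.py .4608 .2778 .037 -51.4
```

```text
t: 42.7
eef_pos: [0.4614, 0.2791, 0.0746]
ee_rot: [-3.14, 0.0, -0.897]
force: [-0.6, 1.1, -2.4]
width: 0.0617
pos [0.4614 0.2791 0.0746] rpy [-3.14e+00  1.00e-04 -8.97e-01] q [ 0.91  0.29 -0.48  0.   -0.8  -0.23] w 0.0617 t 42.7
share xyz [0.0023 0.0042 0.1254] rz 0.0001 dist 0.038
q6 ~ 0.1311739413962929
```

```bash
python3 -m inch '0.5 0.002 0.004 0.02 0 0 0;0.5 0.002 0.004 0.05 0 0 0;0.5 0.002 0.004 0.08 0 0 0;0.5 0.002 0.004 0.1 0 0 0;0.5 0.002 0.004 0.12 0 0 0;0.5 0.002 0.004 0.13 0 0 0;0.5 0.002 0.004 0.134 0 0 0;0.5 0.002 0.004 0.134 0 0 0' 40; python3 go.py .4608 .2778 .0353 -51.4
```

```text
t: 43.5
eef_pos: [0.4599, 0.2774, 0.0352]
ee_rot: [3.141, -0.0, -0.896]
force: [-10.0, -4.7, 23.4]
width: 0.0616
pos [0.4599 0.2774 0.0352] rpy [ 3.1414e+00 -4.0000e-04 -8.9600e-01] q [ 0.91  0.34 -0.52  0.   -0.71 -0.23] w 0.0616 t 43.5
share xyz [ 0.0008 -0.0034 -0.0003] rz 0.0011 dist 0.001
q6 ~ 0.1311739413962929
```

```bash
python3 -m inch '0.5 0 0 -0.003 0 0 0;0.24 0 0 -0.003 0 0 0;0.24 0 0 -0.003 0 0 0;0.24 0 0 -0.003 0 0 0;0.24 0 0 -0.05 0 0 0;0.24 0 0 -0.12 0 0 0;0.24 0 0 -0.25 0 0 0;0 0 0 -0.38 0 0 0;0 0 0 -0.38 0 0 0;0 0 0 -0.38 0 0 0' 40; python3 inb.py w16.png; python3 go.py .47 0 .18 -80
```

```text
t: 44.5
eef_pos: [0.4604, 0.2781, 0.1482]
ee_rot: [-3.139, 0.001, -0.897]
force: [-0.5, 0.4, -0.2]
width: 0.0844
(0.014, 0.023) [338. 190.] u [-0.115  -0.0708] v [-0.0464  0.042 ] z 0.0176 4267
(0.014, 0.023) [142. 149.] u [0.059  0.0742] v [-0.0438 -0.0398] z 0.0182 60
(0.014, 0.023) [222. 196.] u [-0.0104  0.0139] v [-0.0425  0.0458] z 0.0177 2980
(0.014, 0.023) [102. 196.] u [0.0928 0.1169] v [-0.0423  0.0461] z 0.0178 3126
(0.038, 0.048) [283. 151.] u [-0.0753 -0.0164] v [-0.0464 -0.0433] z 0.0451 126
(0.038, 0.048) [368. 200.] u [-0.1196 -0.1147] v [-0.0463  0.0403] z 0.0433 833
(0.038, 0.048) [202. 199.] u [0.0134 0.0198] v [-0.0441  0.0437] z 0.0429 332
(0.038, 0.048) [ 72. 205.] u [0.1158 0.1212] v [-0.0422  0.046 ] z 0.0432 1093
(0.048, 0.06) [160. 205.] u [0.014  0.0743] v [-0.0438  0.0437] z 0.0536 8856
(0.048, 0.06) [278. 208.] u [-0.0757 -0.0163] v [-0.0433  0.0446] z 0.0536 9028
pos [0.4599 0.2775 0.147 ] rpy [ 3.1415e+00  3.0000e-04 -8.9690e-01] q [ 0.91  0.2  -0.4  -0.   -0.97 -0.23] w 0.0858 t 44.55
share xyz [ 0.7438  0.5508 -0.11  ] rz 0.4768 dist 0.28
q6 ~ 0.17453292519943275
```

View pics/w16.png

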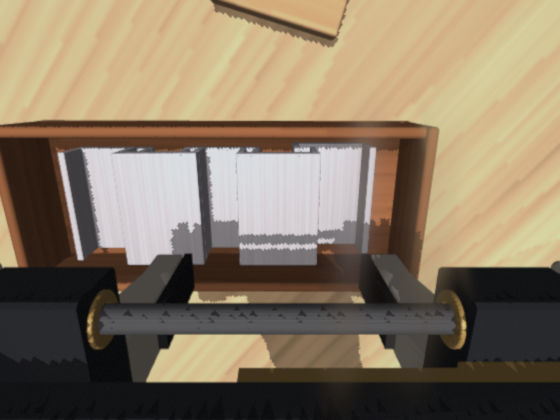

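```bash
python3 -m inch '0 0.1 0.08 -0.1 0 0 0.05;0 0.744 0.55 -0.15 0 0 0.47;0 0.744 0.55 -0.15 0 0 0.47;0 0.744 0.55 -0.15 0 0 0.47;0 0.744 0.55 -0.15 0 0 0.47;0 0.744 0.55 -0.15 0 0 0.47;0 0.744 0.55 -0.15 0 0 0.47;0 0.744 0.55 -0.15 0 0 0.47;0 0.744 0.55 -0.15 0 0 0.47'; python3 go.py .47 -.25 .18 -108
```

```text
t: 45.45
eef_pos: [0.4702, 0.0006, 0.1914]
ee_rot: [3.14, -0.0, -1.389]
force: [0.1, -0.3, -0.3]
width: 0.0877
pos [0.4702 0.0006 0.1914] rpy [ 3.1400e+00 -2.0000e-04 -1.3888e+00] q [ 0.42  0.05 -0.47 -0.   -1.05 -0.24] w 0.0877 t 45.45
share xyz [0.8214 0.152  0.0381] rz 0.4738 dist 0.251
q6 ~ 0.17469308896876878
```

```bash
python3 -m inch '0 0.82 0.15 0 0 0 0.47;0 0.82 0.15 0 0 0 0.47;0 0.82 0.15 0 0 0 0.47;0 0.82 0.15 0 0 0 0.47;0 0.82 0.15 0 0 0 0.47;0 0.82 0.15 0 0 0 0.47;0 0.82 0.15 0 0 0 0.47;0 0.82 0.15 0 0 0 0.47'; python3 go.py .4202 -.3802 .12 -125; cat > lk.py <<'E'
from h import *
import sys
d=grab('wrist',sys.argv[1]);P=cloud(d);z=P[...,2]
m=(z>.035)&(z<.055)&(np.hypot(P[...,0]-.42,P[...,1]+.38)<.06);Q=P[m];print('knob',cv2.minAreaRect((Q[:,:2]*1000).astype(np.float32)),np.median(Q[:,2]),len(Q))
E
python3 lk.py w17.png
```

```text
t: 46.25
eef_pos: [0.471, -0.2485, 0.1919]
ee_rot: [3.141, 0.0, -1.88]
force: [0.5, 0.7, -0.4]
width: 0.0872
pos [ 0.471  -0.2485  0.1919] rpy [ 3.1407e+00  1.0000e-04 -1.8795e+00] q [-0.12  0.15 -0.35 -0.   -1.07 -0.19] w 0.0872 t 46.25
share xyz [0.4696 0.028  0.2396] rz 0.2885 dist 0.158
q6 ~ 0.1245994547018121
knob ((421.9867858886719, -376.3747253417969), (46.24949264526367, 24.00678253173828), 55.042274475097656) 0.04525742874530295 1824
```

View pics/w17.png

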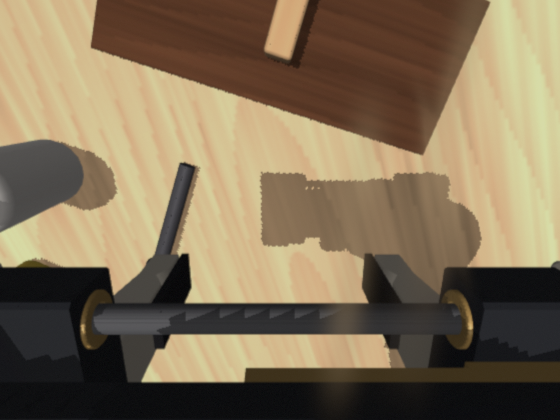

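```bash
python3 -m inch '0 0.47 0.028 0.1 0 0 0.288;0 0.47 0.028 0.22 0 0 0.288;0 0.47 0.028 0.22 0 0 0.288;0 0.47 0.028 0.22 0 0 0.288;0 0.47 0.028 0.22 0 0 0.288;0 0.47 0.028 0.22 0 0 0.288;0 0.47 0.028 0.22 0 0 0.288'; python3 go.py .4202 -.3802 .018 -125; python3 lk.py w18.png
```

```text
t: 47.0
eef_pos: [0.4212, -0.3805, 0.1276]
ee_rot: [-3.14, 0.0, -2.18]
force: [-0.7, -0.3, 0.5]
width: 0.0875
pos [ 0.4212 -0.3805  0.1276] rpy [-3.1395e+00  4.0000e-04 -2.1802e+00] q [-0.39  0.27 -0.36  0.   -0.94 -0.22] w 0.0875 t 47.0
share xyz [0.0013 0.0033 0.3652] rz 0.0014 dist 0.11
q6 ~ 0.1245994547018121
knob ((417.6415710449219, -382.4291076660156), (59.61735534667969, 23.790271759033203), 54.57114028930664) 0.04539767078235604 2565
```

```bash
python3 -m inch '0 0 0.003 0.1 0 0 0.001;0 0 0.003 0.22 0 0 0.001;0 0 0.003 0.31 0 0 0.001;0 0 0.003 0.36 0 0 0.001;0 0 0.003 0.363 0 0 0.001;0 0 0.003 0.363 0 0 0.001;0.6 0 0.003 0.363 0 0 0.001;1 0 0.003 0.363 0 0 0.001;1 0 0.003 0.363 0 0 0.001;1 0 0.003 0.363 0 0 0.001;1 0 0.003 0.363 0 0 0.001;1 0 0.003 0.363 0 0 0.001' 45;python3 -m inch '1 0 0 0 0 0 0;1 0 0 0 0 0 0;1 0 0 0 0 0 0;1 0 0 -0.03 0 0 0;1 0 0 -0.1 0 0 0;1 0 0 -0.2 0 0 0;1 0 0 -0.35 0 0 0;1 0 0 -0.5 0 0 0;1 0 0 -0.63 0 0 0;1 0 0 -0.63 0 0 0;1 0 0 -0.63 0 0 0' 45; python3 go.py .52 -.20 .21 -103
```

```text
t: 48.25
eef_pos: [0.419, -0.3811, 0.0175]
ee_rot: [-3.142, 0.0, -2.184]
force: [0.3, 0.4, 0.5]
width: 0.0452
t: 49.35
eef_pos: [0.4189, -0.3807, 0.2073]
ee_rot: [-3.14, 0.001, -2.184]
force: [-0.4, 0.7, -4.0]
width: 0.0238
pos [ 0.4189 -0.3807  0.2073] rpy [-3.1402e+00  1.1000e-03 -2.1841e+00] q [-0.39  0.19 -0.26 -0.   -1.11 -0.22] w 0.0238 t 49.35
share xyz [-0.6865  0.0711 -0.009 ] rz -0.369 dist 0.207
q6 ~ 0.14028103105895617
```

```bash
python3 -m inch '1 -0.12 0.01 0 0 0 -0.06;1 -0.26 0.025 0 0 0 -0.14;1 -0.4 0.04 0 0 0 -0.22;1 -0.55 0.055 0 0 0 -0.3;1 -0.686 0.071 0 0 0 -0.369;1 -0.686 0.071 0 0 0 -0.369' 45; python3 go.py .53 .03 .21 -77; python3 -m inch '1 -0.12 0 0 0 0 -0.06;1 -0.26 0 0 0 0 -0.14;1 -0.4 -0.05 0 0 0 -0.22;1 -0.55 -0.1 0 0 0 -0.3;1 -0.68 -0.13 0 0 0 -0.38;1 -0.75 -0.15 0 0 0 -0.43;1 -0.75 -0.15 0 0 0 -0.43' 45;python3 go.py .4942 .3045 .21 -51.4
```

```text
t: 49.95
eef_pos: [0.5209, -0.1966, 0.2044]
ee_rot: [3.139, 0.0, -1.791]
force: [-0.2, -0.5, -4.5]
width: 0.0237
pos [ 0.5209 -0.1966  0.2044] rpy [ 3.1386e+00  5.0000e-04 -1.7912e+00] q [-0.01  0.18 -0.28 -0.   -1.11 -0.21] w 0.0237 t 49.95
share xyz [-0.7437  0.1354 -0.0188] rz -0.4271 dist 0.227
q6 ~ 0.17034936581444526
t: 50.65
eef_pos: [0.6145, 0.0107, 0.2041]
ee_rot: [3.138, 0.0, -1.343]
force: [-0.3, -0.6, -3.7]
width: 0.0237
pos [0.6145 0.0107 0.2041] rpy [ 3.1382e+00  2.0000e-04 -1.3434e+00] q [ 0.33  0.28 -0.16 -0.   -1.14 -0.11] w 0.0237 t 50.65
share xyz [-1.0444  0.1698 -0.0195] rz -0.4262 dist 0.317
q6 ~ 0.12148909884345915
```

```bash
python3 -m inch '1 -0.12 0.02 0 0 0 -0.05;1 -0.26 0.04 0 0 0 -0.11;1 -0.4 0.065 0 0 0 -0.17;1 -0.55 0.09 0 0 0 -0.23;1 -0.7 0.115 0 0 0 -0.3;1 -0.85 0.14 0 0 0 -0.37;1 -0.98 0.16 0 0 0 -0.426;1 -0.98 0.16 0 0 0 -0.426' 45;python3 go.py .4942 .3045 .16 -51.3;  python3 - <<'E'
from h import *
grab('scene','s3.png')
E
```

```text
t: 51.45
eef_pos: [0.5005, 0.2871, 0.2054]
ee_rot: [3.14, 0.001, -0.897]
force: [-0.9, -1.1, -3.5]
width: 0.0237
pos [0.5005 0.2871 0.2054] rpy [ 3.1401e+00  5.0000e-04 -8.9680e-01] q [ 0.86  0.21 -0.24 -0.   -1.12 -0.18] w 0.0237 t 51.45
share xyz [-0.0585 -0.02    0.1512] rz -0.0014 dist 0.049
q6 ~ 0.12323442809545337
```

View pics/s3.png

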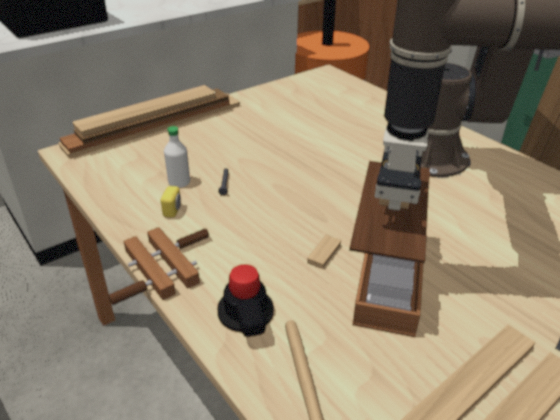

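```bash
python3 go.py .495 .306 .1 -51.4; python3 -m inch '1 -0.061 -0.023 0.05 0 0 0;1 -0.061 -0.023 0.15 0 0 0;1 -0.061 -0.023 0.25 0 0 0;1 -0.061 -0.023 0.33 0 0 0;1 -0.061 -0.023 0.34 0 0 0;1 -0.061 -0.023 0.34 0 0 0;1 -0.061 -0.023 0.34 0 0 0' 45; python3 go.py .495 .306 .0785 -51.4
```

```text
pos [0.5009 0.2853 0.2053] rpy [ 3.1393 -0.     -0.899 ] q [ 0.86  0.21 -0.24 -0.   -1.12 -0.18] w 0.0236 t 51.5
share xyz [-0.0663 -0.0275  0.3511] rz -0.0018 dist 0.108
q6 ~ 0.12001576906281342
t: 52.2
eef_pos: [0.4973, 0.3032, 0.1057]
ee_rot: [-3.14, -0.0, -0.902]
force: [0.2, 1.0, -2.7]
width: 0.0234
pos [0.4973 0.3032 0.1057] rpy [-3.1401e+00 -1.0000e-04 -9.0170e-01] q [ 0.88  0.31 -0.36  0.   -0.9  -0.21] w 0.0234 t 52.2
share xyz [-0.012   0.0001  0.0907] rz -0.0044 dist 0.027
q6 ~ 0.12001576906281342
```

```bash
python3 -m inch '1 -0.012 0 0.02 0 0 -0.004;1 -0.012 0 0.045 0 0 -0.004;1 -0.012 0 0.065 0 0 -0.004;1 -0.012 0 0.08 0 0 -0.004;1 -0.012 0 0.088 0 0 -0.004;1 -0.012 0 0.088 0 0 -0.004;1 -0.012 0 0.088 0 0 -0.004' 45; python3 go.py .495 .306 .0777 -51.4
```

```text
t: 52.9
eef_pos: [0.4942, 0.3063, 0.0781]
ee_rot: [-3.141, -0.0, -0.897]
force: [0.2, 0.4, -3.3]
width: 0.0239
pos [0.4942 0.3063 0.0781] rpy [-3.1415 -0.     -0.8966] q [ 0.89  0.34 -0.38  0.   -0.84 -0.22] w 0.0239 t 52.9
share xyz [ 0.0025 -0.0015  0.0012] rz 0.0005 dist 0.001
q6 ~ 0.12001576906281342
```

```bash
python3 -m inch '1 0 0 0.003 0 0 0;1 0 0 0.005 0 0 0;1 0 0 0.006 0 0 0;1 0 0 0.006 0 0 0' 45; python3 -m inch '0.6 0 0 0 0 0 0;0.4 0 0 0 0 0 0;0 0 0 0 0 0 0;0 0 0 0 0 0 0;0 0 0 0 0 0 0;0 0 0 0 0 0 0;0 0 0 -0.1 0 0 0;0 0 0 -0.25 0 0 0;0 0 0 -0.45 0 0 0;0 0 0 -0.6 0 0 0;0 0 0 -0.6 0 0 0;0 0 0 -0.6 0 0 0'; python3 wk.py w19.png; python3 go.py .48 .1 .26 -70
```

```text
t: 53.3
eef_pos: [0.4943, 0.3064, 0.0774]
ee_rot: [-3.141, -0.0, -0.896]
force: [-3.3, -0.0, 6.2]
width: 0.0238
t: 54.5
eef_pos: [0.4946, 0.3068, 0.2582]
ee_rot: [-3.138, 0.001, -0.897]
force: [-0.6, 0.7, 0.0]
width: 0.0873
knob ((494.9967956542969, 304.8962707519531), (23.793458938598633, 58.95412826538086), 38.34404373168945) 0.10543174994036042
pos [0.4938 0.3062 0.2562] rpy [-3.141e+00  7.000e-04 -8.969e-01] q [ 0.89  0.19 -0.16 -0.   -1.23 -0.22] w 0.0874 t 54.55
share xyz [ 0.5083  0.4649 -0.0127] rz 0.3102 dist 0.207
q6 ~ 0.14367046120909865
```

```bash
python3 -m inch '0 0.5 0.46 0 0 0 0.31;0 0.5 0.46 0 0 0 0.31;0 0.5 0.46 0 0 0 0.31;0 0.5 0.46 0 0 0 0.31;0 0.5 0.46 0 0 0 0.31;0 0.5 0.46 0 0 0 0.31;0 0.5 0.46 0 0 0 0.31'; python3 lid.py; python3 seg.py | grep -E "^(1|[0-9])" | cut -c1-110; cp pics/t.png pics/tend.png
```

```text
t: 55.25
eef_pos: [0.4797, 0.1031, 0.2552]
ee_rot: [3.14, -0.0, -1.222]
force: [0.9, 1.0, -0.3]
width: 0.0879
top lid ((493.05572509765625, 305.85565185546875), (323.53240966796875, 138.76719665527344), 38.78041076660156) 0.07452228079694723
  mean [0.48399196 0.29806066] axis -141.753691992979
  knob ((0.0, 0.0), (0.0, 0.0), 0.0) 0 nan
scene lid ((495.20196533203125, 306.8051452636719), (326.2745056152344, 138.23468017578125), 38.60873794555664) 0.07371688025754741
  mean [0.51367465 0.32243369] axis -141.3679139267143
  knob ((495.69427490234375, 307.301513671875), (28.58209991455078, 59.59127426147461), 41.15635299682617) 245 0.10527006784788207
{'fx': 346.5955121942453, 'fy': 346.5955121942453, 'cx': 276.1994022751629, 'cy': 209.14147251062258, 'tool_from_camera': array([[ 6.13584942e-04,  9.51484506e-01,  3.07696050e-01,
         8.32869823e-02],
       [ 9.99999744e-01, -6.96919814e-04,  1.60949806e-04,
         3.71882249e-04],
       [ 3.67580721e-04,  3.07695872e-01, -9.51484690e-01,
        -1.57598639e-01],
       [ 0.00000000e+00,  0.00000000e+00,  0.00000000e+00,
       
[... 466 characters left out ...]
m [ 578.1 -651.3] [ 75.1 617.5] 87.4 z [0.0161 0.0572 0.0782] hsv [ 16. 157. 101.]
359 px [380. 168.] rect mm [ 763.3 -217.8] [72.9 56.4] 72.6 z [0.0198 0.058  0.0651] hsv [ 28. 244. 223.]
569 px [426. 196.] rect mm [ 687.2 -324.6] [75.9 65.3] 32.3 z [0.0223 0.1121 0.1702] hsv [ 33.  21. 118.]
657 px [147. 219.] rect mm [595.1 394.3] [ 97.8 155.9] 34.6 z [0.0697 0.0743 0.079 ] hsv [ 12. 187.  91.]
845 px [388. 235.] rect mm [ 585.  -243.1] [124.2  26.1] 53.7 z [0.0102 0.0176 0.0263] hsv [30. 18. 74.]
1181 px [200. 297.] rect mm [396.9 236.7] [ 86.8 151.4] 38.7 z [0.0695 0.0744 0.079 ] hsv [ 12. 186.  54.]
1390 px [ 25. 327.] rect mm [309.1 660.9] [137.4 120.6] 12.0 z [0.0068 0.0419 0.0988] hsv [45. 12. 62.]
  return _methods._mean(a, axis=axis, dtype=dtype,
  ret = ret.dtype.type(ret / rcount)
```

View pics/tend.png

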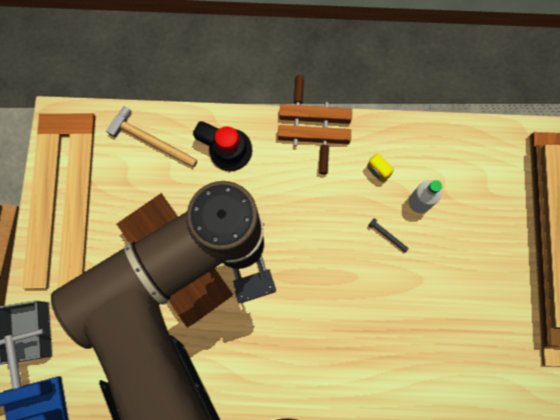

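```bash
python3 -c "
from station import arm
s=arm.get_state();print(s['t'],s['eef_pos'],s['force']);print(arm.job_done())"
```

```text
55.45 [0.47991044 0.10384838 0.25570701] [-0.18951145  0.44055111  0.16723664]
the job is handed in; nothing more can be done
None
```

The box is packed and closed, and I handed the job in at about 55 s on the robot's clock. No verdict was reported.

- **Packing:** I laid the lid flat at (0.42, -0.38). The three base channels went crosswise at about -88, +1 and +90 mm along the box, roughly 28 mm apart. Both caps nested over neighbouring bases, with their tops at z 53.6 mm against the 54 mm expected. The last look at the channels was just before the lid went back on, and both caps were level then.
- **Lid:** It is back on. Its top is at the same height as at the start (74.5 mm in the top camera, 73.7 mm in the scene camera). The wrist camera puts the knob about 1 mm from the box centre. The lid is about 0.2° askew, well inside the limit.
- **Disagreement between cameras:** Their lid-centre readings differ by about 2 mm, which is within calibration. The arm hid the knob from the top camera in the last picture.
- **Other things on the bench:** The last top picture shows the glue, tape and spike where they were. The pine block was hidden in that picture, but it was in place in the scene picture taken shortly before.
- **Disturbances:** I saw no channel knocked aside and no grip slip.

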